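# Close and lock away the screw tubs

## Task

Pull the lock pin out of the rack and stand it fully down in its wooden block, then swing the keeper bar well open. Put every white screw tub standing on the bench upright into the rack, one to a bay (any bay), and press every black lid down until it is fully home; only then swing the bar shut over them as far as it goes and push the pin back down through the bar's end hole into the post until its collar rests on the bar. Let go of everything and leave the other things on the bench where they are.

Things in the scene. Friction and masses are not known exactly. Their poses are not given: they have to be found in the camera images.
- rack: Low grey rack with dark wooden bay walls, fixed to the bench, 405 mm long (y) by 78 mm deep (x). Origin: underside, z up; y runs from the bar's pivot post to the square pin post. Four bays in a row, 66 mm square inside, centred at y = -100, -30, 40 and 110 mm (x = 0); their floor is 12 mm above the bench, their walls 4 mm thick and 40 mm high above the floor.
- rack_pivot (a point): Upright axis of the keeper bar's pivot, at the height of the bar's underside (112 mm above the bench), 180 mm from the rack's origin towards -y. The bar is flat aluminium, 28 mm wide, 8 mm thick, reaching 372 mm from here, with a 14 mm hole through its square end, 352 mm from here.
- rack_hole (a point): Mouth of the vertical hole in the top of the wooden pin post (44 mm square, top 110 mm above the bench), at the rack's +y end: hole 14 mm wide, 50 mm deep. With the bar shut its end hole, also 14 mm, stands straight above, and the bar's top is 10 mm above this point.
- bar (a joint): Angle of the keeper bar, rad: 0 = shut (as at the start), along the rack's +y over the tubs, against its stop; 1.57 = open (limit 1.6), along the rack's +x. It turns level about its pivot, stays where it is left, and needs about 2 N at the knob. Its underside (112 mm above the bench) clears tubs in the rack by 4 mm if their lids are home; a raised lid blocks it.
- bar_knob (a point): On the bar's upright black knob, 24 mm across, 40 mm tall, 110 mm from the pivot; this point is 22 mm above the bar's top (the knob's top is 18 mm higher).
- block: Dark hardwood parking block for the lock pin, a 60 mm cube, fixed to the bench. Origin: centre of its underside. The hole in the middle of its top is 14 mm wide and 53 mm deep.
- pin: Loose steel lock pin, 94 mm long, z towards its head. Origin: centre of its lower tip. Shaft 10 mm across, 50 mm long, tapered tip; then a collar 28 mm across (50 to 56 mm from the tip); then a round grip 18 mm across (56 to 94 mm). It starts home in the rack: collar on the bar, tip 70 mm above the bench. Home in the block its collar rests on the top, tip 10 mm above the bench.
- tub1: Round white plastic screw tub, 55 mm across and 84 mm tall to its shoulder (foot narrowed to 48 mm), about 0.25 kg, heavy at the bottom, standing on the bench. Origin: centre of its underside, z up. Black lid on top. May be absent.
- lid1 (a joint): How far the lid of tub1 has been pressed down, m: 0.012 = fully home, on the shoulder; it starts 5.5 to 11 mm above that. The black lid is 53 mm across and 12 mm thick; its top is 108 mm above the tub's origin less this value (96 mm when home). It slides stiffly (about 6 N) and stays where it is left.
- tub2: Round white plastic screw tub, 55 mm across and 84 mm tall to its shoulder (foot narrowed to 48 mm), about 0.25 kg, heavy at the bottom, standing on the bench. Origin: centre of its underside, z up. Black lid on top. May be absent.
- lid2 (a joint): How far the lid of tub2 has been pressed down, m: 0.012 = fully home, on the shoulder; it starts 5.5 to 11 mm above that. The black lid is 53 mm across and 12 mm thick; its top is 108 mm above the tub's origin less this value (96 mm when home). It slides stiffly (about 6 N) and stays where it is left.
- tub3: Round white plastic screw tub, 55 mm across and 84 mm tall to its shoulder (foot narrowed to 48 mm), about 0.25 kg, heavy at the bottom, standing on the bench. Origin: centre of its underside, z up. Black lid on top. May be absent.
- lid3 (a joint): How far the lid of tub3 has been pressed down, m: 0.012 = fully home, on the shoulder; it starts 5.5 to 11 mm above that. The black lid is 53 mm across and 12 mm thick; its top is 108 mm above the tub's origin less this value (96 mm when home). It slides stiffly (about 6 N) and stays where it is left.
- tub4: Round white plastic screw tub, 55 mm across and 84 mm tall to its shoulder (foot narrowed to 48 mm), about 0.25 kg, heavy at the bottom, standing on the bench. Origin: centre of its underside, z up. Black lid on top. May be absent.
- lid4 (a joint): How far the lid of tub4 has been pressed down, m: 0.012 = fully home, on the shoulder; it starts 5.5 to 11 mm above that. The black lid is 53 mm across and 12 mm thick; its top is 108 mm above the tub's origin less this value (96 mm when home). It slides stiffly (about 6 N) and stays where it is left.
- tape: Bystander: black tape measure, 70 x 45 x 62 mm. Leave alone.
- driver: Bystander: screwdriver lying down. Leave alone.
- carton: Bystander: cardboard carton, 120 x 90 x 50 mm. Leave alone.
- offcut: Bystander: wooden offcut, 160 x 70 x 20 mm. Leave alone.
- glue: Bystander: glue bottle, 60 mm across, 160 mm tall. Leave alone.
- brick: Bystander: grey sanding block, 100 x 50 x 30 mm. Leave alone.
Mind the look-alikes: they are no part of the job. Leave any orange or yellow look-alike of the tub1 alone.

How it is judged:
By the outcome, as a careful person would: the job done as asked, in the order asked, and still so for the second after the job is handed in, with the robot touching nothing.
Of tub1, tub2, tub3, tub4 only 2 to 4 are there at a start; the rules pass over those that are not, and their reading is None.
At some moment in a run one of tub1, tub2, tub3, tub4 may be knocked a few centimetres aside while the robot is not near it.
It also fails if it takes over 210 s, if anything falls off the work surface, if the arm or the gripper's body presses on something with over 40 N, if the wrist force passes 120 N, or if a joint passes its speed limit or range.

## Robot

A 6-joint arm with a two-finger parallel gripper is mounted at the origin on the work surface. World frame = base frame: x ahead of the robot, y to its left, z up, the work surface at z = 0. Lengths are in m, angles in degrees, forces in N, time in s.
With the tool pointing down it reaches from about 0.3 to 0.85 m from the base axis. Payload 5.4 kg.
Tool frame: the origin (TCP) lies at the very end of the fingers, on their centre line; the grasp point (between the pads) lies behind it (env.pinch_z is the x of the grasp point in the tool frame, in m); x points along the fingers, y is the direction in which the jaws open and shut, and the axes are right-handed (so a half turn about x gives the same grasp; the last joint's range is limited). The gripper opens to 85 mm and grips with 20 to 120 N. Pads are 22 mm wide; open, the fingers measure 114 mm over their backs; the gripper's body (76 mm by 85 mm) begins 54 mm behind the grasp point. The pads swing forward as they close: fully open they stand 13 mm farther back than shut.
Start: joints at [63.134, 9.076, 91.501, -0, 79.423, -12.038], TCP at [0.147, 0.556, 0.231] pointing down, gripper open.
Joint ranges: [-166.64, 166.64], [-54.1, 131.32], [10.49, 154.53], [-73.88, 253.88], [9.74, 151.15], [-171.62, 171.62]. Speed limits (degrees/s): [147.25, 147.25, 180, 180, 180, 180].

## Interface

Orientations are given as a 3x3 rotation matrix whose columns are the frame's x, y, z axes.
In Python, from bench import monitor, vision, hand_in, env gives the robot as it stands.
- The arm moves only by the tool carry_out, never from a script. Its argument "steps" is a list of rows, each a list of 3 entries, a list of its own where there are three numbers: the shift along the tool's x, y, z in cm, then the turn about the tool's x in degrees, then the closure, from 0 (fully open) to 1 (shut). In form: [[[tx, ty, tz], spin, hand], ...]. A call has exactly 10 rows; each row shifts and turns the commanded pose from where the row before left it, along the tool's axes as they then stand; what a row does not reach is not made up. A row lasts 1/10 s, in which the tool goes at most 50 mm and 8.59 degrees, less where a joint would pass 70% of its speed; a pose out of reach is approached as far as the arm can. A call is refused whole if a number of a shift passes 5 or a number of a turn 8.59, either way. A call with a gripper value outside its range is refused whole. The fingers move at their own pace and stop on an object; "force" is the grip in N (left out, the last holds). Time passes only in rows, so rows that do not move let the fingers close, or fill a call up. It gives the time, the measured TCP pose, the force and the opening at its end, in the units of the state.
- monitor.observe(): the state, without advancing time (a new reading comes with each control period).
- vision.camera(name): name is "side" or "top" or "wrist"; returns (picture, depth): 420x560x3 uint8, blue, green, red; 420x560 float32, m along the optical axis (not along the pixel's ray), 0 where there is no reading.
- vision.get_calibration(name): a dict with "fx", "fy", "cx", "cy" (pixels), "xyz" and "orientation" of the camera in the world; the wrist camera has in their place "hand_eye" (4x4, takes a point from camera to tool coordinates, whose origin is the TCP and whose axes are the tool frame's). Camera axes: x right, y down, z forward; pixel columns grow to the right and rows downward; lengths in m; the calibration is good to about 2 mm. A picture is of the moment at which its call begins: read the wrist's pose just before it. get_calibration takes no time and is no camera call.
- hand_in(): hands the job in, once; it reports no verdict.
The state is a dict: "t": time; "q": joint angles; "joint_vel": joint speeds; "effort": joint torques, N m; "ee_pos": TCP position; "ee_rot": TCP orientation; "contact_force": force on the tool from outside, world axes, zero at the start; "moment": the same for the moment, N m; "grip_width": opening from 0.0 (shut) to 1.0 (fully open).
Only numpy, scipy, OpenCV 4.12 (cv2) and the standard library are available. Lean on these libraries where they do the work, as an engineer would, in place of code of your own. Each camera call takes 0.05 s, during which the arm holds its last target.

## Working session

There is one attempt and no reset: what is moved stays moved. The work goes in short steps, Python scripts to look and compute and a tool call to move; the robot and the scene stay as the last step left them, time stands still between calls to the robot, and variables do not carry over. Pictures are saved under pics/ and viewed, and the job is handed in when it is done.

Besides the shell and the picture viewer there is one more tool, called after "Call:" as name(argument=value, ...) on one line, values as JSON. carry_out: Moves the arm, as the interface text tells. Its arguments: {"type":"object","properties":{"steps":{"type":"array","items":{"type":"array"}},"force":{"type":"number"}},"required":["steps"]}

```bash
ls; mkdir -p pics
python3 - <<'E'
from bench import monitor, vision, hand_in, env
import cv2
s=monitor.observe()
print({k:(v if not hasattr(v,'round') else v) for k,v in s.items()}, env.pinch_z)
for n in ("side","top","wrist"):
    p,d=vision.camera(n); cv2.imwrite(f"pics/{n}0.png",p); 
    import numpy as np; np.save(f"pics/{n}0.npy",d); print(n,vision.get_calibration(n))
E
```

```text
pics
{'t': 0.0, 'q': array([ 6.31325175e+01,  9.11350114e+00,  9.15723120e+01,  1.90225346e-03,
        7.94232982e+01, -1.20394391e+01]), 'joint_vel': array([ 0.04047219,  0.06219742, -0.00329838,  0.03071608, -0.04370848,
       -0.09365873]), 'effort': array([ 4.07233510e-04, -3.96008956e+01, -3.31427372e+01, -3.11065496e-04,
        8.67642753e-03, -2.22863839e-06]), 'ee_pos': array([0.14690223, 0.55529737, 0.23030735]), 'ee_rot': array([[-8.89744470e-04,  2.55924035e-01,  9.66696486e-01],
       [-1.68403571e-03,  9.66695115e-01, -2.55925222e-01],
       [-9.99998186e-01, -1.85565945e-03, -4.29126420e-04]]), 'contact_force': array([ 0.52647545, -0.76752813,  0.95590622]), 'moment': array([ 0.04264464, -0.01045301, -0.01761384]), 'grip_width': 0.9980999118466435} -0.0187
side {'fx': 409.911193800493, 'fy': 409.911193800493, 'cx': 272.957160182346, 'cy': 207.7660878474144, 'xyz': array([0.41392258, 0.95311451, 0.86121196]), 'orientation': array([[-0.99815534, -0.03880814,  0.04668876],
       [-0.06069833,  0.62175161, -0.78085892],
       [ 0.00127487, -0.78225243, -0.62296028]])}
top {'fx': 509.76425284407344, 'fy': 509.76425284407344, 'cx': 279.97395287657224, 'cy': 212.01435691381118, 'xyz': array([0.21564428, 0.0188818 , 1.51268279]), 'orientation': array([[-0.00307991, -0.98585011,  0.16760097],
       [-0.99992717,  0.00108038, -0.01202017],
       [ 0.01166902, -0.16762578, -0.98578163]])}
wrist {'fx': 375.1873540560199, 'fy': 375.1873540560199, 'cx': 273.967398398682, 'cy': 204.94042943328768, 'hand_eye': array([[-5.81447267e-04, -3.06815506e-01,  9.51768831e-01,
        -1.43723649e-01],
       [ 9.99999544e-01,  5.42524708e-04,  7.85802152e-04,
         1.02188721e-03],
       [-7.57454393e-04,  9.51768854e-01,  3.06815051e-01,
        -7.90922749e-02],
       [ 0.00000000e+00,  0.00000000e+00,  0.00000000e+00,
         1.00000000e+00]])}
```

View pics/top0.png

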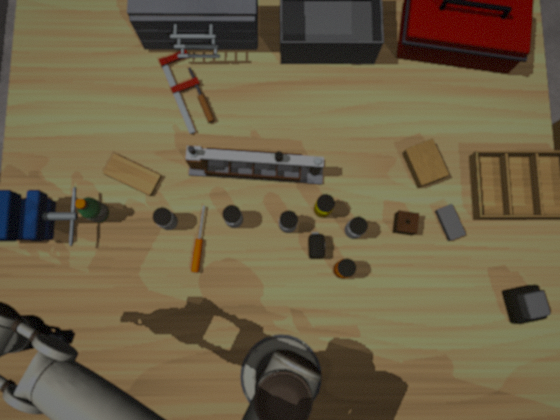

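View pics/side0.png

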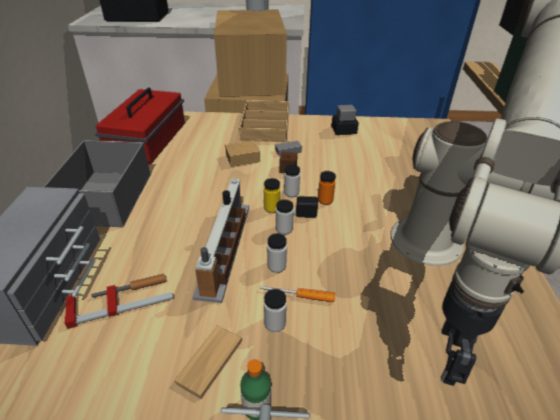

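View pics/wrist0.png

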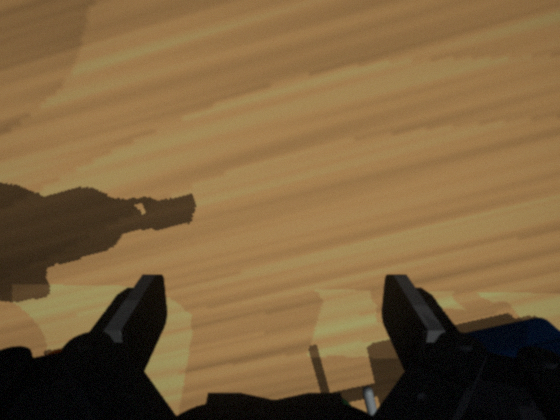

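Run:
```python
import cv2
p=cv2.imread("pics/top0.png")
c=p[135:285,140:340];cv2.imwrite("pics/c1.png",cv2.resize(c,None,fx=4,fy=4,interpolation=cv2.INTER_CUBIC))
c=p[135:285,270:470];cv2.imwrite("pics/c2.png",cv2.resize(c,None,fx=4,fy=4,interpolation=cv2.INTER_CUBIC))
```

```text
(no output)
```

View pics/c1.png

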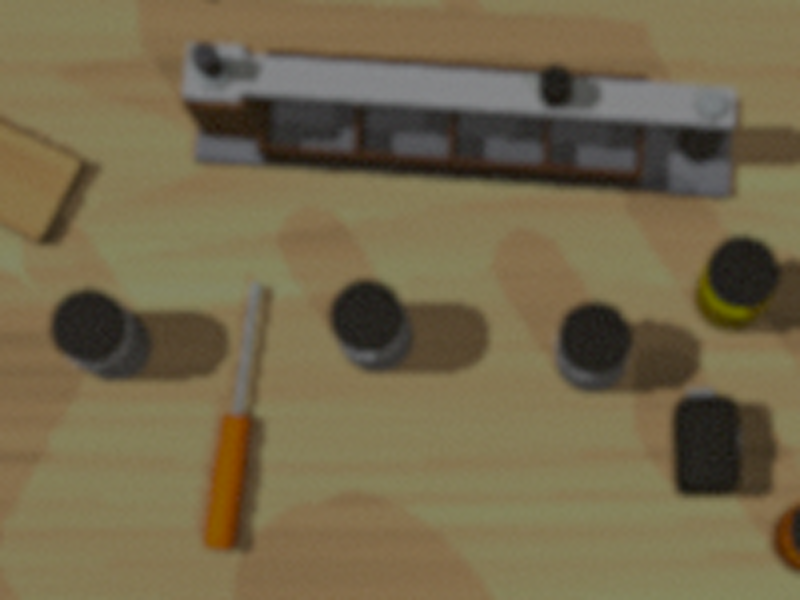

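View pics/c2.png

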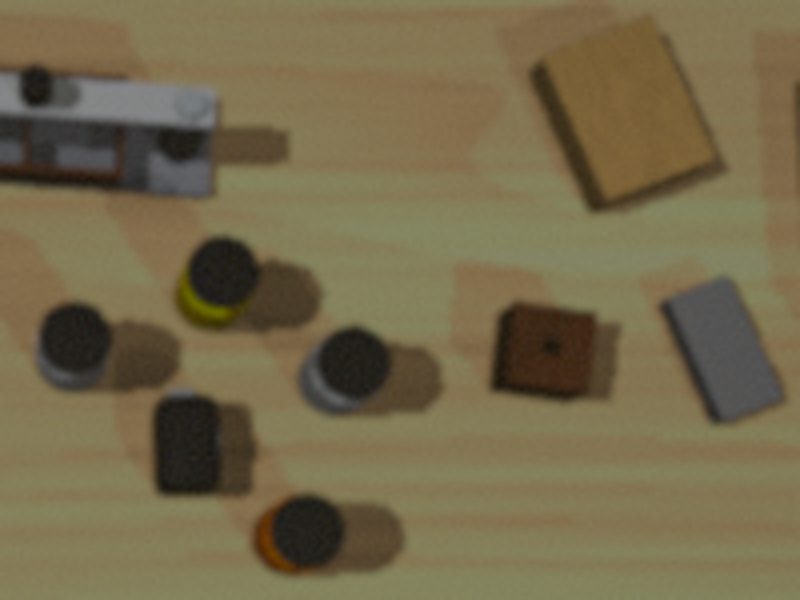

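```bash
cat > h.py <<'E'
import numpy as np, cv2
from bench import monitor, vision, hand_in, env
K=vision.get_calibration
def ray(n,u,v,z):
    c=K(n); d=c["orientation"]@np.array([(u-c["cx"])/c["fx"],(v-c["cy"])/c["fy"],1])
    o=np.array(c["xyz"]); return o+d*(z-o[2])/d[2]
def wcam():
    s=monitor.observe(); p,d=vision.camera("wrist"); c=K("wrist")
    T=np.eye(4);T[:3,:3]=s["ee_rot"];T[:3,3]=s["ee_pos"]
    return s,p,d,T@c["hand_eye"]
def wray(M,u,v,z):
    c=K("wrist"); d=M[:3,:3]@np.array([(u-c["cx"])/c["fx"],(v-c["cy"])/c["fy"],1]); o=M[:3,3]
    return o+d*(z-o[2])/d[2]
E
python3 - <<'E'
from h import *
np.set_printoptions(precision=4,suppress=True)
d=np.load("pics/top0.npy")
pts={"pin":(140+206/4,135+55/4,.164),"knob":(140+556/4,135+80/4,.160),"pivot":(140+712/4,135+102/4,.12),"block":(270+552/4,135+347/4,.06),
"A":(140+90/4,135+328/4,.104),"B":(140+368/4,135+318/4,.104),"C":(140+595/4,135+340/4,.104),"D":(270+355/4,135+362/4,.104),"Y":(270+223/4,135+272/4,.104)}
c=K("top")
for k,(u,v,z) in pts.items():
    r=ray("top",u,v,z); dd=d[int(round(v)),int(round(u))]
    w=c["orientation"]@(dd*np.array([(u-c["cx"])/c["fx"],(v-c["cy"])/c["fy"],1]))+c["xyz"]
    print(k,r,"depth:",w)
E
```

```text
pin [0.6208 0.244  0.164 ] depth: [0.6223 0.2448 0.159 ]
knob [0.6043 0.0046 0.16  ] depth: [0.6042 0.0046 0.1606]
pivot [ 0.5998 -0.1059  0.12  ] depth: [ 0.5994 -0.1058  0.1215]
block [ 0.4337 -0.3688  0.06  ] depth: [ 0.4362 -0.3732  0.0434]
A [0.4414 0.3296 0.104 ] depth: [0.4413 0.3295 0.1045]
B [0.4482 0.136  0.104 ] depth: [0.4489 0.1363 0.1   ]
C [ 0.4325 -0.0228  0.104 ] depth: [ 0.4324 -0.0228  0.1043]
D [ 0.4167 -0.2184  0.104 ] depth: [ 0.4172 -0.219   0.1004]
Y [ 0.4807 -0.1272  0.104 ] depth: [ 0.4803 -0.127   0.1064]
```

```bash
cat >> h.py <<'E'
def yaw(R): return np.degrees(np.arctan2(R[1,1],R[0,1]))
def plan(p,yw=None,n=10):
    """rows (cm, deg) from the present pose to p, tool down"""
    s=monitor.observe(); R=s["ee_rot"].copy(); dp=np.array(p)-s["ee_pos"]
    dy=0 if yw is None else ((yaw(R)-yw+180)%360-180)
    out=[]
    for i in range(n):
        t=R.T@(dp/n)*100
        out.append([[round(float(x),2) for x in t],round(dy/n,2)])
        if dy:
            a=np.radians(dy/n); c,sn=np.cos(a),np.sin(a)
            R=R@np.array([[1,0,0],[0,c,-sn],[0,sn,c]])
    print("t",round(s["t"],2),"at",s["ee_pos"].round(4),"yaw",round(yaw(s["ee_rot"]),2)); 
    if dy: [print(o) for o in out]
    else: print(n,"x",out[0])
def show(name,img,x0,y0,w,h,f):
    cv2.imwrite(name,cv2.resize(img[y0:y0+h,x0:x0+w],None,fx=f,fy=f,interpolation=cv2.INTER_CUBIC))
E
python3 -c "
from h import *
plan([0.3,0.45,0.28],-3.4)"
```

```text
t 0.15 at [0.1469 0.5554 0.2305] yaw 75.18
[[-0.49, -0.63, 1.75], np.float64(7.86)]
[[-0.49, -0.38, 1.82], np.float64(7.86)]
[[-0.49, -0.13, 1.85], np.float64(7.86)]
[[-0.49, 0.12, 1.85], np.float64(7.86)]
[[-0.49, 0.38, 1.82], np.float64(7.86)]
[[-0.49, 0.62, 1.75], np.float64(7.86)]
[[-0.49, 0.86, 1.65], np.float64(7.86)]
[[-0.49, 1.07, 1.52], np.float64(7.86)]
[[-0.49, 1.27, 1.36], np.float64(7.86)]
[[-0.49, 1.44, 1.17], np.float64(7.86)]
```

Call:
carry_out(steps=[[[-0.5,-0.6,1.75],7.86,0],[[-0.5,-0.4,1.8],7.86,0],[[-0.5,-0.1,1.85],7.86,0],[[-0.5,0.1,1.85],7.86,0],[[-0.5,0.4,1.8],7.86,0],[[-0.5,0.6,1.75],7.86,0],[[-0.5,0.85,1.65],7.86,0],[[-0.5,1.1,1.5],7.86,0],[[-0.5,1.25,1.35],7.86,0],[[-0.5,1.45,1.15],7.86,0]])

```text
t: 1.15
ee_pos: [0.3002, 0.4507, 0.2811]
ee_rot: [[-0.001, 0.998, -0.065], [-0.001, -0.065, -0.998], [-1.0, -0.0, 0.001]]
contact_force: [-0.2, 0.9, -0.1]
grip_width: 0.998
```

```bash
python3 -c "
from h import *
plan([0.62,0.244,0.28])"
```

```text
t 1.15 at [0.3002 0.4507 0.2811] yaw -3.75
10 x [[0.01, 3.33, 1.85], 0.0]
```

Call:
carry_out(steps=[[[0,3.3,1.85],0,0],[[0,3.3,1.85],0,0],[[0,3.3,1.85],0,0],[[0,3.3,1.85],0,0],[[0,3.3,1.85],0,0],[[0,3.3,1.85],0,0],[[0,3.3,1.85],0,0],[[0,3.3,1.85],0,0],[[0,3.3,1.85],0,0],[[0,3.3,1.85],0,0]])

```text
t: 2.15
ee_pos: [0.6191, 0.2459, 0.2807]
ee_rot: [[-0.001, 0.998, -0.06], [-0.0, -0.06, -0.998], [-1.0, -0.001, 0.0]]
contact_force: [0.3, 0.9, -0.9]
grip_width: 1.004
```

```bash
python3 -c "
from h import *
s,p,d,M=wcam(); cv2.imwrite('pics/w1.png',p); np.save('pics/w1M.npy',M); np.save('pics/w1d.npy',d);print(s['ee_pos'])"
```

```text
[0.61910915 0.24585791 0.28073391]
```

View pics/w1.png

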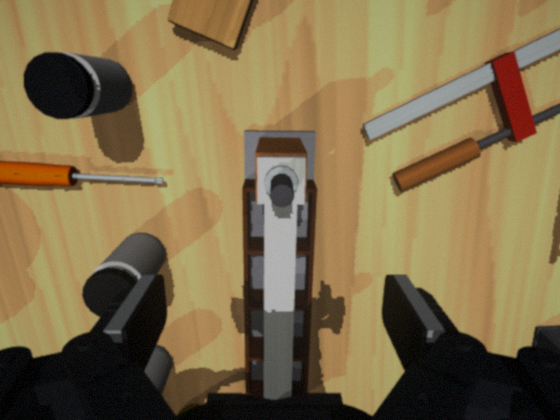

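```bash
python3 -c "
from h import *
p=cv2.imread('pics/w1.png'); show('pics/w1c.png',p,230,120,110,90,7)"
```

```text
(no output)
```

View pics/w1c.png

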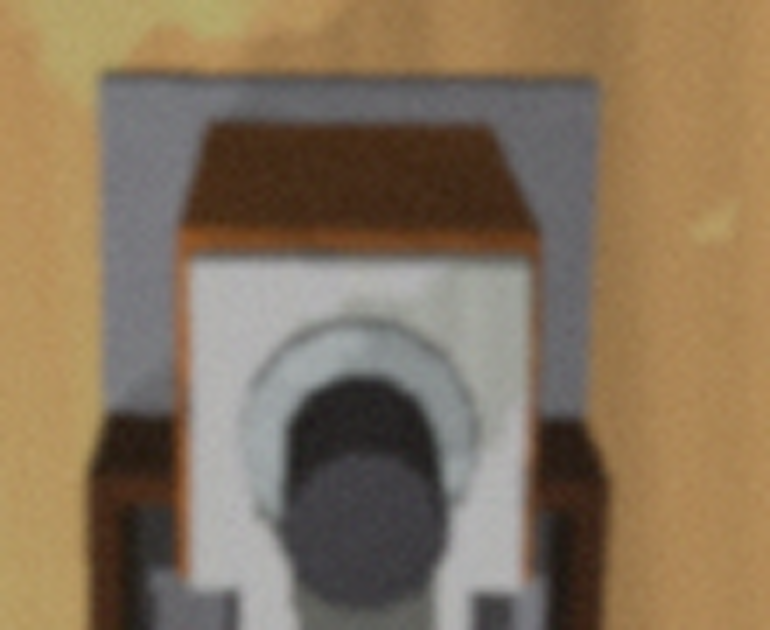

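```bash
python3 -c "
from h import *
M=np.load('pics/w1M.npy');print(wray(M,282.6,195.7,.164),wray(M,281.4,180.9,.126))
# yaw from rack wall edges: far-base corners
plan([0.6215,0.244,0.129],None)"
```

```text
[0.62524522 0.24842649 0.164     ] [0.62515211 0.24986464 0.126     ]
t 2.2 at [0.6232 0.2414 0.2799] yaw -3.7
10 x [[1.51, -0.02, -0.03], 0.0]
```

```bash
python3 -c "
from h import *
s,p,d,M=wcam(); show('pics/w2c.png',p,230,120,110,90,7); np.save('pics/w2M.npy',M);print(s['ee_pos'],s['joint_vel'].round(2)); print(monitor.observe()['ee_pos'])"
```

```text
[0.62318517 0.24143996 0.2798911 ] [ 1.96 -2.31  4.13  0.35 -0.59  4.41]
[0.62092755 0.2433787  0.27976208]
```

View pics/w2c.png

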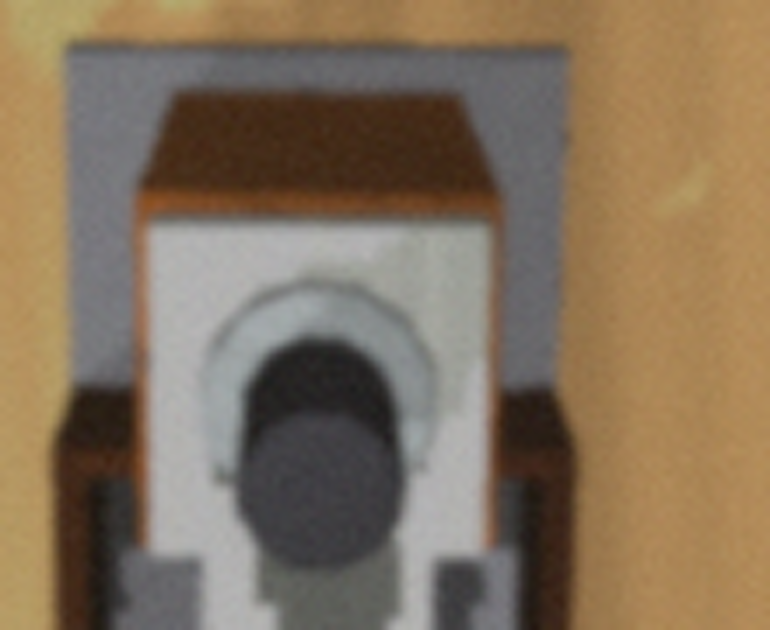

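```bash
python3 -c "
from h import *
M=np.load('pics/w2M.npy');print(wray(M,276,190,.164),wray(M,275.7,175.4,.126))
vision.camera('top')
s,p,d,M=wcam(); show('pics/w3c.png',p,230,120,110,90,7); np.save('pics/w3M.npy',M);print(s['ee_pos'],s['joint_vel'].round(2)); print(monitor.observe()['ee_pos'])"
```

```text
[0.62513301 0.24848362 0.164     ] [0.62527053 0.25011507 0.126     ]
[0.61920106 0.24518149 0.27998511] [ 2.54 -2.04  2.05  0.93  0.46  0.55]
[0.61820195 0.24637183 0.28035946]
```

View pics/w3c.png

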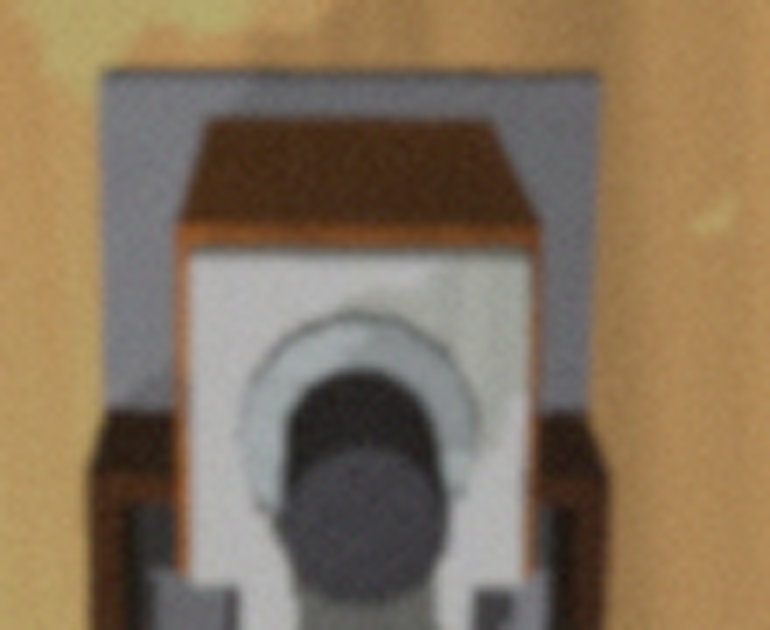

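```bash
python3 -c "
from h import *
M=np.load('pics/w3M.npy');print(wray(M,282,195,.164))
plan([0.6250,0.248,0.130],None)"
```

```text
[0.62483909 0.24847653 0.164     ]
t 2.35 at [0.6182 0.2464 0.2804] yaw -3.5
10 x [[1.5, 0.07, -0.02], 0.0]
```

Call:
carry_out(steps=[[[1.5,0.1,-0.06],0,0],[[2,0.1,-0.06],0,0],[[2,0.1,-0.06],0,0],[[2,0.1,-0.06],0,0],[[2,0.1,-0.06],0,0],[[2,0,0],0,0],[[1.5,0,0],0,0],[[0,0,0],0,0],[[0,0,0],0,0],[[0,0,0],0,0]])

```text
t: 3.35
ee_pos: [0.624, 0.25, 0.1528]
ee_rot: [[0.002, 0.998, -0.059], [0.001, -0.059, -0.998], [-1.0, 0.002, -0.001]]
contact_force: [0.1, 0.6, 0.3]
grip_width: 1.005
```

```bash
python3 -c "
from h import *
s,p,d,M=wcam(); cv2.imwrite('pics/w4.png',p);print(s['ee_pos'],s['joint_vel'].round(2),s['contact_force']); print(wray(M,282,195,.164))"
```

```text
[0.62399738 0.24996971 0.15281778] [-0.18 -0.31 -0.42 -0.14  0.01 -0.06] [0.12654371 0.64643635 0.32192089]
[0.6291075  0.29061547 0.164     ]
```

View pics/w4.png

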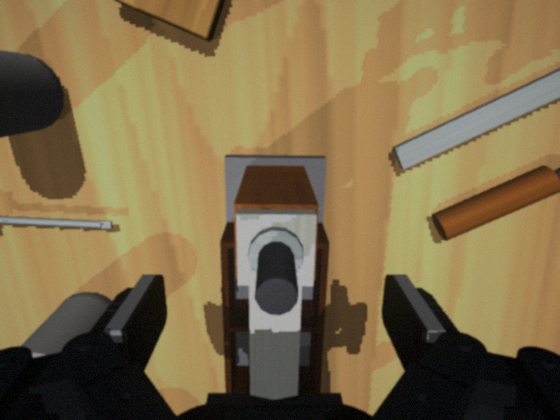

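```bash
python3 -c "
from h import *
s,p,d,M=wcam();print(s['ee_pos']); print(wray(M,277,292,.164))"
```

```text
[0.62413181 0.24989832 0.15297703]
[0.62511882 0.25011769 0.164     ]
```

Call:
carry_out(steps=[[[0.8,0,0.05],0,0],[[0.8,0,0.05],0,0],[[0.7,0,0],0,0],[[0,0,0],0,0],[[0,0,0],0,0.3],[[0,0,0],0,0.6],[[0,0,0],0,0.9],[[0,0,0],0,1],[[0,0,0],0,1],[[0,0,0],0,1]], force=40)

```text
t: 4.45
ee_pos: [0.6236, 0.2487, 0.1288]
ee_rot: [[0.001, 0.998, -0.06], [0.0, -0.06, -0.998], [-1.0, 0.001, -0.0]]
contact_force: [-0.7, -0.2, 1.2]
grip_width: 0.2
```

Call:
carry_out(steps=[[[0,0,0],0,1],[[0,0,0],0,1],[[-0.5,0,0],0,1],[[-1,0,0],0,1],[[-1.5,0,0],0,1],[[-1.5,0,0],0,1],[[-1.5,0,0],0,1],[[-1.5,0,0],0,1],[[-1.5,0,0],0,1],[[-1,0,0],0,1]])

```text
t: 5.45
ee_pos: [0.6237, 0.2487, 0.2306]
ee_rot: [[0.002, 0.998, -0.06], [0.0, -0.06, -0.998], [-1.0, 0.002, -0.001]]
contact_force: [-0.1, 0.5, -0.9]
grip_width: 0.199
```

```bash
python3 -c "
from h import *
s,p,d,M=wcam(); cv2.imwrite('pics/w5.png',p);print(s['ee_pos'],yaw(s['ee_rot']),s['contact_force'],s['grip_width'])
plan([0.434,-0.369,0.24])"
```

```text
[0.62371527 0.24872565 0.2305837 ] -3.424817109825473 [-0.11274743  0.49223176 -0.87092049] 0.1992147769468096
t 5.5 at [0.6244 0.2489 0.2321] yaw -3.42
10 x [[-0.09, -1.53, 6.28], 0.0]
```

View pics/w5.png

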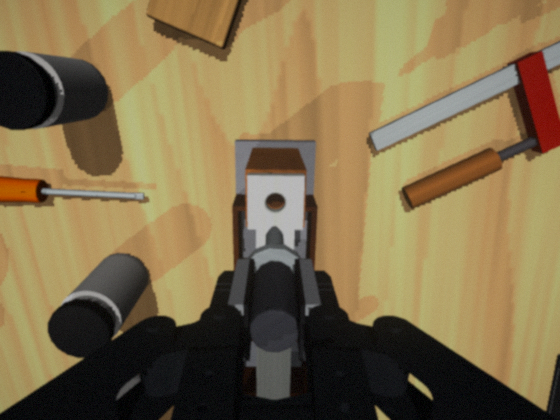

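Call:
carry_out(steps=[[[-0.5,-0.75,3.1],0,1],[[-0.5,-0.75,3.1],0,1],[[-0.5,-0.75,3.1],0,1],[[-0.5,-0.75,3.1],0,1],[[0,-0.75,3.1],0,1],[[0,-0.75,3.1],0,1],[[0,-0.75,3.1],0,1],[[0,-0.75,3.1],0,1],[[0,-0.75,3.1],0,1],[[0,-0.75,3.1],0,1]])

```text
t: 6.5
ee_pos: [0.5291, -0.0574, 0.2481]
ee_rot: [[-0.001, 0.998, -0.06], [0.0, -0.06, -0.998], [-1.0, -0.001, -0.0]]
contact_force: [0.2, -0.5, -1.9]
grip_width: 0.196
```

Call:
carry_out(steps=[[[0,-0.75,3.1],0,1],[[0,-0.75,3.1],0,1],[[0,-0.75,3.1],0,1],[[0,-0.75,3.1],0,1],[[0,-0.75,3.1],0,1],[[0,-0.75,3.1],0,1],[[0,-0.75,3.1],0,1],[[0,-0.75,3.1],0,1],[[0,-0.75,3.1],0,1],[[0,-0.75,2],0,1]])

```text
t: 7.5
ee_pos: [0.4362, -0.3521, 0.248]
ee_rot: [[-0.001, 0.998, -0.061], [0.0, -0.061, -0.998], [-1.0, -0.001, -0.0]]
contact_force: [0.2, 0.1, -1.2]
grip_width: 0.2
```

Call:
carry_out(steps=[[[1,0,0],0,1],[[1,0,0],0,1],[[0,0,0],0,1],[[0,0,0],0,1],[[0,0,0],0,1],[[0,0,0],0,1],[[0,0,0],0,1],[[0,0,0],0,1],[[0,0,0],0,1],[[0,0,0],0,1]])

```text
t: 8.5
ee_pos: [0.4371, -0.3504, 0.2283]
ee_rot: [[0.0, 0.998, -0.06], [-0.0, -0.06, -0.998], [-1.0, 0.0, 0.0]]
contact_force: [0.1, 0.2, -0.9]
grip_width: 0.2
```

```bash
python3 -c "
from h import *
s,p,d,M=wcam(); cv2.imwrite('pics/w6.png',p);np.save('pics/w6M.npy',M);print(s['ee_pos'],yaw(s['ee_rot']),s['joint_vel'].round(1),s['grip_width'])
show('pics/w6c.png',p,200,100,160,240,2.5)"
```

```text
[ 0.43708304 -0.3503712   0.22834325] -3.4308130517636743 [ 0.   0.  -0.1  0.  -0.1  0.1] 0.19997973095344634
```

View pics/w6.png

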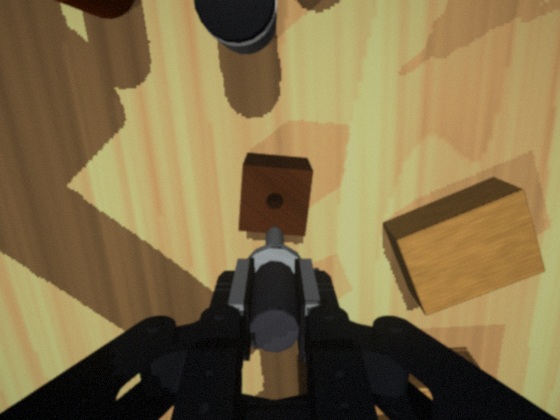

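```bash
python3 -c "
from h import *
p=cv2.imread('pics/w5.png'); a=p[180:230,250:300]; p=cv2.imread('pics/w6.png'); b=p[180:230,250:300]
cv2.imwrite('pics/cmp.png',cv2.resize(np.hstack([a,b]),None,fx=8,fy=8,interpolation=cv2.INTER_CUBIC))"
```

```text
(no output)
```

View pics/cmp.png

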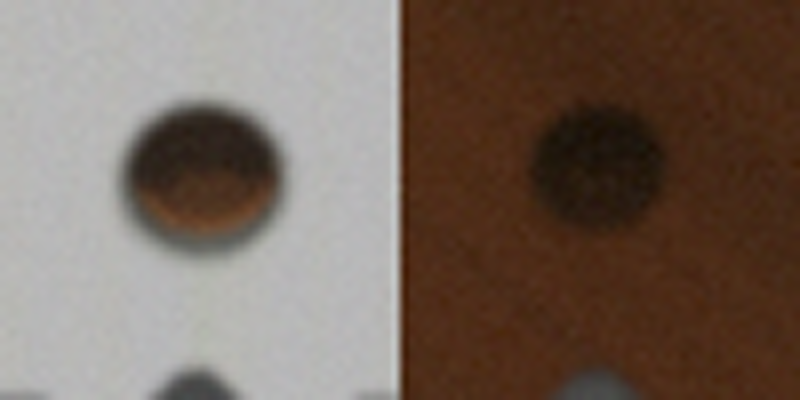

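```bash
python3 -c "
from h import *
R=np.load('pics/w6M.npy'); s=monitor.observe(); 
T=np.eye(4);T[:3,:3]=s['ee_rot'];T[:3,3]=[.62385,.2488,.2306]
print(wray(T@K('wrist')['hand_eye'],275.4,202.2,.12)); 
print(wray(R,274.6,200.9,.06), s['ee_pos'])"
```

```text
[0.62469468 0.24869012 0.12      ]
[ 0.43648326 -0.36734374  0.06      ] [ 0.4370846  -0.35041005  0.22831386]
```

Call:
carry_out(steps=[[[1,0,0.4],0,1],[[1.5,0,0.4],0,1],[[1.5,0,0.4],0,1],[[1.5,0,0.5],0,1],[[1.5,0,0],0,1],[[1.5,0,0],0,1],[[1,0,0],0,1],[[0.3,0,0],0,1],[[0,0,0],0,1],[[0,0,0],0,1]])

```text
t: 9.55
ee_pos: [0.4365, -0.3677, 0.1311]
ee_rot: [[0.001, 0.998, -0.06], [-0.001, -0.06, -0.998], [-1.0, 0.001, 0.001]]
contact_force: [-0.0, -0.4, -1.9]
grip_width: 0.195
```

```bash
python3 -c "
from h import *
s,p,d,M=wcam(); print(s['ee_pos'],s['contact_force'],s['grip_width'])
show('pics/w7c.png',p,200,180,160,180,3.3)"
```

```text
[ 0.43650283 -0.36770675  0.13109182] [-0.02016983 -0.36652399 -1.90951652] 0.19455800513679786
```

View pics/w7c.png

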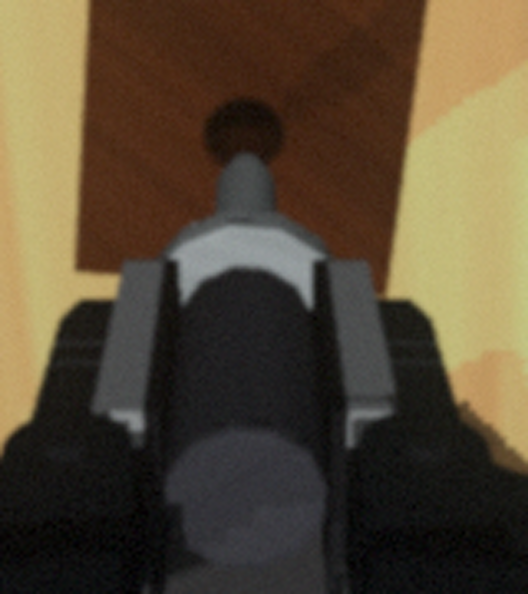

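Call:
carry_out(steps=[[[0.7,0,0],0,1],[[0.7,0,0],0,1],[[0.7,0,0],0,1],[[0.7,0,0],0,1],[[0.7,0,0],0,1],[[0.7,0,0],0,1],[[0.7,0,0],0,1],[[0.7,0,0],0,1],[[0.2,0,0],0,1],[[0,0,0],0,1]])

```text
t: 10.6
ee_pos: [0.4359, -0.3671, 0.0718]
ee_rot: [[-0.0, 0.998, -0.06], [0.001, -0.06, -0.998], [-1.0, -0.001, -0.001]]
contact_force: [-0.1, -0.7, -0.9]
grip_width: 0.202
```

Call:
carry_out(steps=[[[0.2,0,0],0,1],[[0.2,0,0],0,1],[[0,0,0],0,1],[[0,0,0],0,1],[[0,0,0],0,1],[[0,0,0],0,1],[[0,0,0],0,1],[[0,0,0],0,1],[[0,0,0],0,1],[[0,0,0],0,1]])

```text
t: 11.6
ee_pos: [0.4363, -0.3677, 0.0688]
ee_rot: [[0.001, 0.998, -0.06], [-0.001, -0.06, -0.998], [-1.0, 0.001, 0.001]]
contact_force: [0.2, -0.7, 4.1]
grip_width: 0.199
```

Call:
carry_out(steps=[[[0,0,0],0,0.5],[[0,0,0],0,0],[[0,0,0],0,0],[[0,0,0],0,0],[[0,0,0],0,0],[[-2,0,0],0,0],[[-3,0,0],0,0],[[-4,0,0],0,0],[[-4,0,0],0,0],[[-2,0,0],0,0]])

```text
t: 12.6
ee_pos: [0.4372, -0.3686, 0.2227]
ee_rot: [[0.004, 0.998, -0.06], [-0.005, -0.06, -0.998], [-1.0, 0.004, 0.005]]
contact_force: [0.0, 0.5, 0.1]
grip_width: 0.999
```

```bash
python3 -c "
from h import *
s,p,d,M=wcam(); cv2.imwrite('pics/w8.png',p)
t,_=vision.camera('top'); cv2.imwrite('pics/top1.png',t); show('pics/top1c.png',t,140,135,290,150,2.7)
plan([0.6080,0.007,0.22])"
```

```text
t 12.7 at [ 0.4375 -0.3691  0.2226] yaw -3.42
10 x [[0.01, 1.48, -3.86], 0.0]
```

View pics/w8.png

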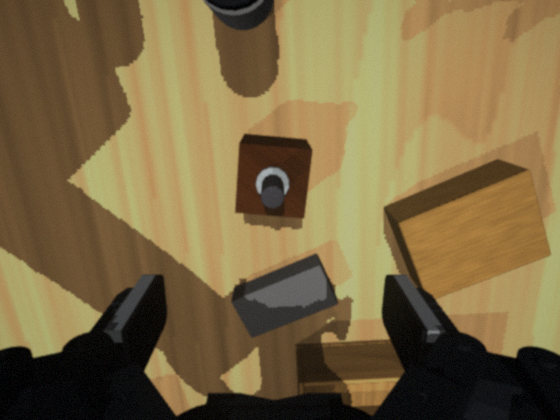

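View pics/top1c.png

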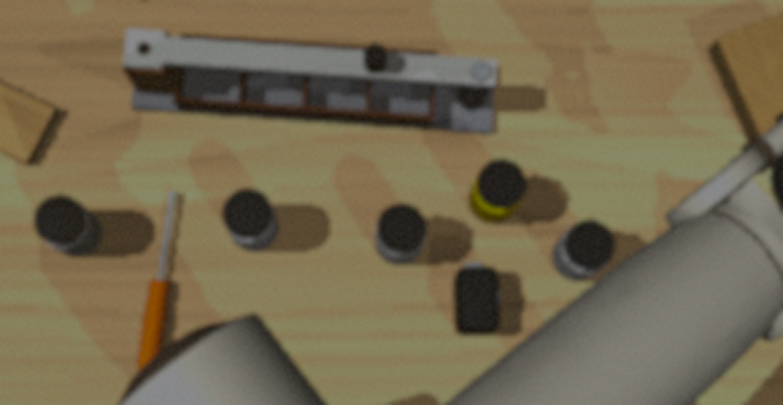

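Call:
carry_out(steps=[[[0,1.48,-3.85],0,0],[[0,1.48,-3.85],0,0],[[0,1.48,-3.85],0,0],[[0,1.48,-3.85],0,0],[[0,1.48,-3.85],0,0],[[0,1.48,-3.85],0,0],[[0,1.48,-3.85],0,0],[[0,1.48,-3.85],0,0],[[0,1.48,-3.85],0,0],[[0,1.48,-3.85],0,0]])

```text
t: 13.7
ee_pos: [0.6064, 0.01, 0.2162]
ee_rot: [[-0.003, 0.998, -0.06], [0.0, -0.06, -0.998], [-1.0, -0.003, -0.0]]
contact_force: [1.8, 0.2, 0.3]
grip_width: 1.001
```

Call:
carry_out(steps=[[[0,0,0],0,0],[[0,0,0],0,0],[[0,0,0],0,0],[[0,0,0],0,0],[[0,0,0],0,0],[[0,0,0],0,0],[[0,0,0],0,0],[[0,0,0],0,0],[[0,0,0],0,0],[[0,0,0],0,0]])

```text
t: 14.7
ee_pos: [0.6068, 0.0082, 0.2183]
ee_rot: [[0.0, 0.998, -0.06], [0.0, -0.06, -0.998], [-1.0, 0.0, -0.0]]
contact_force: [-0.9, 0.2, 0.6]
grip_width: 0.998
```

```bash
python3 -c "
from h import *
s,p,d,M=wcam(); cv2.imwrite('pics/w9.png',p);np.save('pics/w9M.npy',M);print(s['ee_pos'])"
```

```text
[0.60683779 0.00818593 0.21831493]
```

View pics/w9.png

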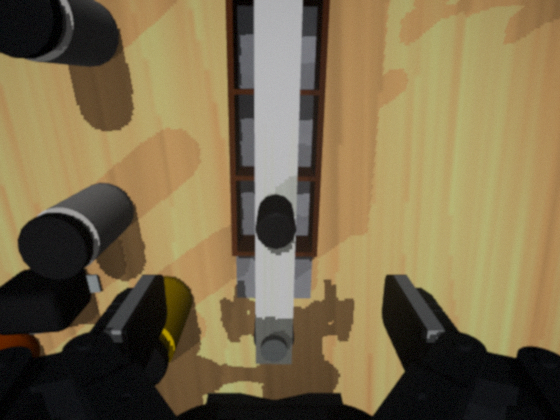

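```bash
python3 -c "
from h import *
M=np.load('pics/w9M.npy'); p=cv2.imread('pics/w9.png'); show('pics/w9c.png',p,215,130,120,240,2.5)
print('knob',wray(M,276,231,.16),'piv',wray(M,274,346,.124))
print(wray(M,276,178,.052),wray(M,276,252,.052), wray(M,231,200,.052),wray(M,320,200,.052))
plan([.607,.006,.124])"
```

```text
knob [0.60775585 0.00700042 0.16      ] piv [ 0.6002481  -0.10080108  0.124     ]
[0.60865048 0.01208243 0.052     ] [ 0.60471105 -0.05652353  0.052     ] [ 0.56870548 -0.00511     0.052     ] [ 0.64549815 -0.00965709  0.052     ]
t 14.75 at [0.6068 0.0082 0.2183] yaw -3.42
10 x [[0.94, 0.0, 0.02], 0.0]
```

View pics/w9c.png

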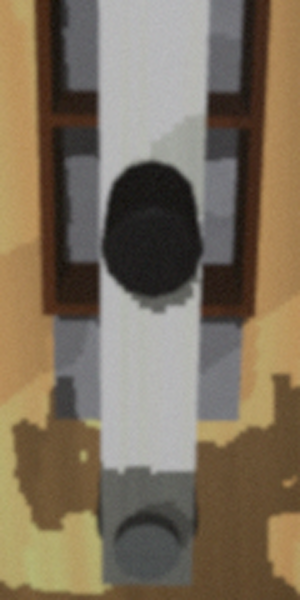

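Call:
carry_out(steps=[[[1,0.02,0.02],0,0],[[1.5,0.02,0.02],0,0],[[1.5,0.02,0.02],0,0],[[1.5,0.02,0.02],0,0],[[1.5,0,0],0,0],[[1.5,0,0],0,0],[[0.8,0,0],0,0],[[0,0,0],0,0.3],[[0,0,0],0,0.6],[[0,0,0],0,1]], force=30)

```text
t: 15.75
ee_pos: [0.6084, 0.0072, 0.1264]
ee_rot: [[0.002, 0.998, -0.06], [-0.0, -0.06, -0.998], [-1.0, 0.002, 0.0]]
contact_force: [-0.2, -0.2, 0.0]
grip_width: 0.516
```

Call:
carry_out(steps=[[[0,0,0],0,1],[[0,0,0],0,1],[[0,0,0],0,1],[[0,0,0],0,1],[[0,0,0],0,1],[[0,0,0],0,1],[[0,0,0],0,1],[[0,0,0],0,1],[[0,0,0],0,1],[[0,0,0],0,1]])

```text
t: 16.75
ee_pos: [0.6082, 0.0072, 0.1263]
ee_rot: [[0.001, 0.998, -0.06], [-0.0, -0.06, -0.998], [-1.0, 0.001, 0.0]]
contact_force: [-1.5, 0.8, 6.2]
grip_width: 0.273
```

Call:
carry_out(steps=[[[-0.2,0.4,0.02],2.15,1],[[0,0.82,0.04],4.3,1],[[0,0.82,0.04],4.3,1],[[0,0.82,0.04],4.3,1],[[0,0.82,0.04],4.3,1],[[0,0.82,0.04],4.3,1],[[0,0.82,0.04],4.3,1],[[0,0.82,0.04],4.3,1],[[0,0.82,0.04],4.3,1],[[0,0.82,0.04],4.3,1]])

```text
t: 17.75
ee_pos: [0.6776, -0.0242, 0.1264]
ee_rot: [[0.001, 0.715, -0.699], [0.0, -0.699, -0.715], [-1.0, 0.0, -0.001]]
contact_force: [2.6, 0.0, -2.6]
grip_width: 0.27
```

```bash
python3 -c "
from h import *
s=monitor.observe(); print(s['ee_pos'],yaw(s['ee_rot']),s['contact_force'],s['grip_width'],s['joint_vel'].round(1)); v=s['ee_pos'][:2]-np.array([.6006,-.1025]); print(np.hypot(*v),np.degrees(np.arctan2(v[0],v[1])))"
```

```text
[ 0.67758807 -0.02423134  0.1263713 ] -44.383372079200846 [ 2.6453151   0.01405241 -2.58417158] 0.2698404581055097 [ -3.8   8.6 -12.   -0.1   3.3  38.9]
0.10978681920638701 44.527422541206136
```

Call:
carry_out(steps=[[[0,0.82,0.04],4.3,1],[[0,0.82,0.04],4.3,1],[[0,0.82,0.04],4.3,1],[[0,0.82,0.04],4.3,1],[[0,0.82,0.04],4.3,1],[[0,0.82,0.04],4.3,1],[[0,0.82,0.04],4.3,1],[[0,0.82,0.04],4.3,1],[[0,0.82,0.04],4.3,1],[[0,0.82,0.04],4.3,1]])

```text
t: 18.75
ee_pos: [0.7109, -0.0986, 0.1264]
ee_rot: [[0.005, 0.045, -0.999], [-0.001, -0.999, -0.045], [-1.0, 0.001, -0.005]]
contact_force: [10.1, -2.5, -5.5]
grip_width: 0.273
```

Call:
carry_out(steps=[[[0,0,0],0,1],[[0,0,0],0,1],[[0,0,0],0,1],[[0,0,0],0,0.5],[[0,0,0],0,0],[[0,0,0],0,0],[[0,0,0],0,0],[[-2,0,0],0,0],[[-3,0,0],0,0],[[-3,0,0],0,0]])

```text
t: 19.75
ee_pos: [0.7086, -0.0977, 0.2077]
ee_rot: [[-0.001, 0.048, -0.999], [0.0, -0.999, -0.048], [-1.0, -0.001, 0.001]]
contact_force: [0.8, -0.1, -0.4]
grip_width: 1.005
```

```bash
python3 -c "
from h import *
s=monitor.observe(); print(s['ee_pos'],yaw(s['ee_rot']),s['contact_force'],s['grip_width'],s['joint_vel'].round(1)); v=s['ee_pos'][:2]-np.array([.6006,-.1025]); print(np.hypot(*v),np.degrees(np.arctan2(v[0],v[1])))
t,_=vision.camera('top'); cv2.imwrite('pics/top2.png',t); show('pics/top2c.png',t,140,85,290,200,2.7)"
```

```text
[ 0.70855963 -0.09772147  0.20765094] -87.27190459592461 [ 0.76360004 -0.13227759 -0.41064833] 1.0051528548154343 [  0.1 -12.1 -18.8   0.   29.4   0. ]
0.10806533365938716 87.46561854069965
```

View pics/top2c.png

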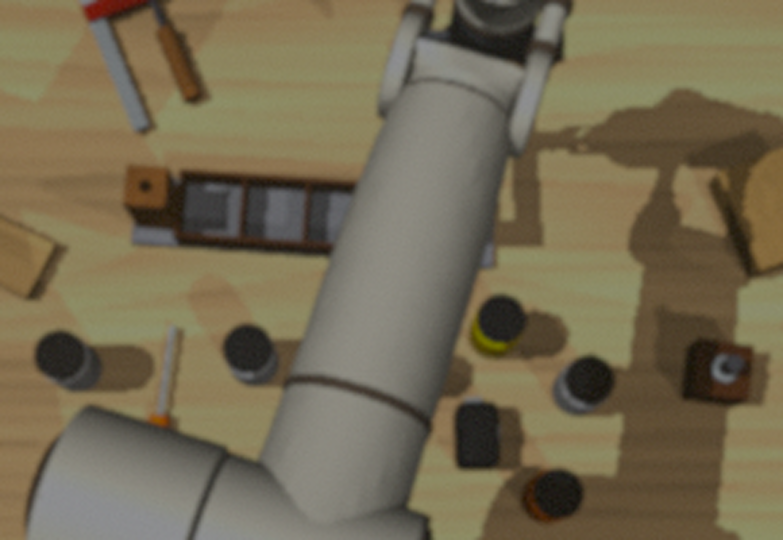

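```bash
python3 -c "
from h import *
plan([0.58,-0.01,0.26],-4)"
```

```text
t 19.8 at [ 0.7115 -0.0986  0.2153] yaw -87.27
[[-0.46, -0.95, 1.27], np.float64(-8.33)]
[[-0.46, -1.12, 1.12], np.float64(-8.33)]
[[-0.46, -1.27, 0.94], np.float64(-8.33)]
[[-0.46, -1.39, 0.75], np.float64(-8.33)]
[[-0.46, -1.49, 0.54], np.float64(-8.33)]
[[-0.46, -1.55, 0.32], np.float64(-8.33)]
[[-0.46, -1.58, 0.09], np.float64(-8.33)]
[[-0.46, -1.58, -0.14], np.float64(-8.33)]
[[-0.46, -1.54, -0.37], np.float64(-8.33)]
[[-0.46, -1.47, -0.58], np.float64(-8.33)]
```

Call:
carry_out(steps=[[[-0.46,-0.95,1.27],-8.33,0],[[-0.46,-1.12,1.12],-8.33,0],[[-0.46,-1.27,0.94],-8.33,0],[[-0.46,-1.39,0.75],-8.33,0],[[-0.46,-1.49,0.54],-8.33,0],[[-0.46,-1.55,0.32],-8.33,0],[[-0.46,-1.58,0.09],-8.33,0],[[-0.46,-1.58,-0.14],-8.33,0],[[-0.46,-1.54,-0.37],-8.33,0],[[-0.46,-1.47,-0.58],-8.33,0]])

```text
t: 20.8
ee_pos: [0.5772, -0.009, 0.2534]
ee_rot: [[0.0, 0.998, -0.063], [-0.0, -0.063, -0.998], [-1.0, 0.0, 0.0]]
contact_force: [-0.2, -0.7, 0.2]
grip_width: 0.999
```

Call:
carry_out(steps=[[[0,0,0],0,0],[[0,0,0],0,0],[[0,0,0],0,0],[[0,0,0],0,0],[[0,0,0],0,0],[[0,0,0],0,0],[[0,0,0],0,0],[[0,0,0],0,0],[[0,0,0],0,0],[[0,0,0],0,0]])

```text
t: 21.8
ee_pos: [0.5778, -0.0094, 0.2533]
ee_rot: [[0.0, 0.998, -0.069], [0.0, -0.069, -0.998], [-1.0, 0.0, -0.0]]
contact_force: [-0.6, 0.7, 0.3]
grip_width: 0.996
```

```bash
python3 -c "
from h import *
s,p,d,M=wcam(); cv2.imwrite('pics/w10.png',p);np.save('pics/w10M.npy',M);print(s['ee_pos'],yaw(s['ee_rot']))"
```

```text
[ 0.57784061 -0.00935185  0.25330919] -3.9771176658746157
```

View pics/w10.png

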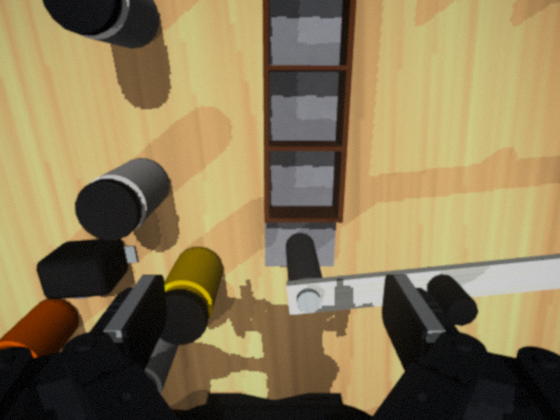

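```bash
python3 -c "
from h import *
M=np.load('pics/w10M.npy'); p=cv2.imread('pics/w10.png'); show('pics/w10c.png',p,240,0,130,240,3)
for q in [(265,220,.052),(343,220,.052),(265,68,.052),(350,68,.052),(304,148,.052),(304,219,.052),(126,203,.104),(306,298,.125)]: print(q,wray(M,*q))"
```

```text
(265, 220, 0.052) [ 0.56573714 -0.05536922  0.052     ]
(343, 220, 0.052) [ 0.6418929  -0.06061752  0.052     ]
(265, 68, 0.052) [0.57635063 0.08406691 0.052     ]
(350, 68, 0.052) [0.64966853 0.07902642 0.052     ]
(304, 148, 0.052) [0.60692983 0.01252938 0.052     ]
(304, 219, 0.052) [ 0.60385924 -0.05695346  0.052     ]
(126, 203, 0.104) [ 0.4559108  -0.01385736  0.104     ]
(306, 298, 0.125) [ 0.59803199 -0.09964678  0.125     ]
```

View pics/w10c.png

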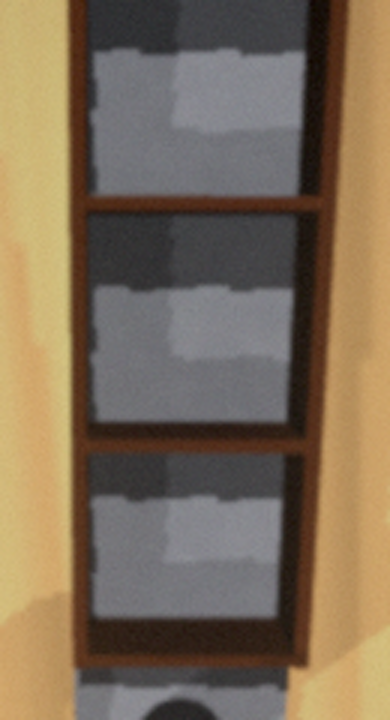

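```bash
python3 -c "
from h import *
M=np.load('pics/w10M.npy'); print(wray(M,109,210,.105)); plan([0.436,-0.02,0.2])"
```

```text
[ 0.441284   -0.01857403  0.105     ]
t 21.85 at [ 0.5778 -0.0094  0.2533] yaw -3.98
10 x [[0.53, -1.41, 0.2], 0.0]
```

Call:
carry_out(steps=[[[0.5,-1.7,0.25],0,0],[[0.5,-2,0.25],0,0],[[1,-2.5,0.25],0,0],[[1,-2.5,0.25],0,0],[[1,-2.5,0],0,0],[[1,-2,0],0,0],[[0,-0.9,0],0,0],[[0,0,0],0,0],[[0,0,0],0,0],[[0,0,0],0,0]])

```text
t: 22.85
ee_pos: [0.4376, -0.0099, 0.2041]
ee_rot: [[0.002, 0.998, -0.069], [-0.0, -0.069, -0.998], [-1.0, 0.002, 0.0]]
contact_force: [0.7, -1.5, -0.7]
grip_width: 0.997
```

```bash
python3 -c "
from h import *
s,p,d,M=wcam(); cv2.imwrite('pics/w11.png',p);np.save('pics/w11M.npy',M);print(s['ee_pos'],yaw(s['ee_rot']),s['joint_vel'].round(1))"
```

```text
[ 0.4376434  -0.00985871  0.20413639] -3.9764854911297878 [-0.   0.2  0.2 -0.1  0.1 -0.1]
```

View pics/w11.png

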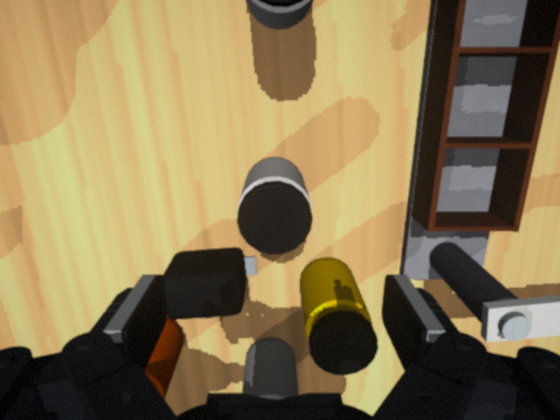

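```bash
python3 -c "
from h import *
M=np.load('pics/w11M.npy'); q=wray(M,275,216,.105);print(q); plan([q[0],q[1],0.058])
R=np.array([.6057,-.023]); print(R-q[:2])"
```

```text
[ 0.43789013 -0.01631898  0.105     ]
t 22.9 at [ 0.4375 -0.0098  0.204 ] yaw -3.97
10 x [[1.46, 0.01, 0.06], 0.0]
[ 0.16780987 -0.00668102]
```

Call:
carry_out(steps=[[[1,0,0.15],0,0],[[2,0,0.2],0,0],[[2.5,0,0.2],0,0],[[2.5,0,0.2],0,0],[[2.5,0,0],0,0],[[2,0,0],0,0],[[1.5,0,0],0,0],[[0.6,0,0],0,0],[[0,0,0],0,0],[[0,0,0],0,1]], force=30)

```text
t: 23.9
ee_pos: [0.4365, -0.0172, 0.0578]
ee_rot: [[0.001, 0.998, -0.069], [-0.0, -0.069, -0.998], [-1.0, 0.001, 0.0]]
contact_force: [0.7, 0.8, 0.6]
grip_width: 0.856
```

Call:
carry_out(steps=[[[0,0,0],0,1],[[0,0,0],0,1],[[0,0,0],0,1],[[0,0,0],0,1],[[0,0,0],0,1],[[-1,0,0],0,1],[[-1.5,0,0],0,1],[[-2,0,0],0,1],[[-2,0,0],0,1],[[-1.5,0,0],0,1]])

```text
t: 24.9
ee_pos: [0.4358, -0.017, 0.1385]
ee_rot: [[0.0, 0.998, -0.069], [-0.0, -0.069, -0.998], [-1.0, 0.0, 0.0]]
contact_force: [1.6, 0.5, -2.7]
grip_width: 0.637
```

```bash
python3 -c "
from h import *
s,p,d,M=wcam(); cv2.imwrite('pics/w12.png',p);np.save('pics/w12M.npy',M);print(s['ee_pos'],s['grip_width']);plan([.6057,-.023,.155],-3.8)"
```

```text
[ 0.43579681 -0.01697806  0.13848286] 0.6372378458412032
t 24.95 at [ 0.4373 -0.0174  0.1408] yaw -3.97
[[-0.14, 1.68, -0.06], np.float64(-0.02)]
[[-0.14, 1.68, -0.06], np.float64(-0.02)]
[[-0.14, 1.68, -0.06], np.float64(-0.02)]
[[-0.14, 1.68, -0.06], np.float64(-0.02)]
[[-0.14, 1.68, -0.06], np.float64(-0.02)]
[[-0.14, 1.68, -0.06], np.float64(-0.02)]
[[-0.14, 1.68, -0.06], np.float64(-0.02)]
[[-0.14, 1.68, -0.06], np.float64(-0.02)]
[[-0.14, 1.68, -0.06], np.float64(-0.02)]
[[-0.14, 1.68, -0.06], np.float64(-0.02)]
```

View pics/w12.png

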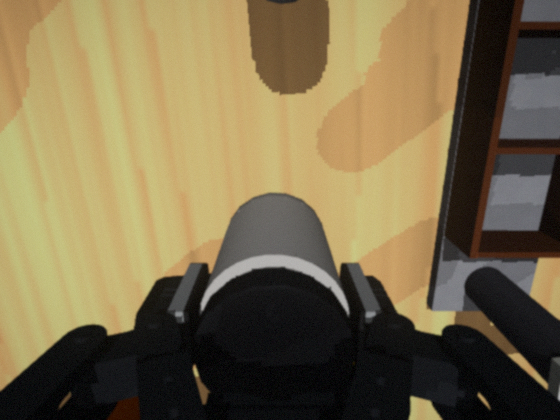

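Call:
carry_out(steps=[[[-0.2,1.5,-0.06],0,1],[[-0.3,2.2,-0.06],0,1],[[-0.3,2.2,-0.06],0,1],[[-0.2,2.2,-0.06],0,1],[[-0.2,2.2,-0.06],0,1],[[-0.2,2.2,-0.06],0,1],[[0,2.2,-0.06],0,1],[[0,1.5,-0.05],0,1],[[0,0.7,-0.05],0,1],[[0,0,0],0,1]])

```text
t: 25.95
ee_pos: [0.6048, -0.0235, 0.1505]
ee_rot: [[-0.001, 0.998, -0.069], [0.0, -0.069, -0.998], [-1.0, -0.001, -0.0]]
contact_force: [-0.3, -0.2, -2.5]
grip_width: 0.631
```

```bash
python3 -c "
from h import *
s,p,d,M=wcam(); cv2.imwrite('pics/w13.png',p);np.save('pics/w13M.npy',M);print(s['ee_pos'],s['grip_width']);plan([.6057,-.023,.071])"
```

```text
[ 0.60475157 -0.02349491  0.1505212 ] 0.631056088288062
t 26.0 at [ 0.6042 -0.0234  0.1506] yaw -3.97
10 x [[0.8, 0.02, -0.0], 0.0]
```

View pics/w13.png

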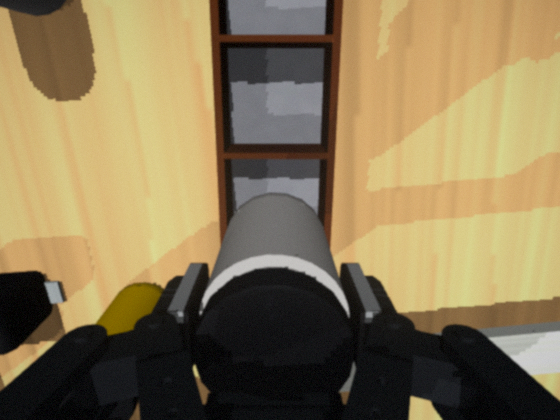

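Call:
carry_out(steps=[[[0.7,0.1,0],0,1],[[1,0,0],0,1],[[1,0,0],0,1],[[1,0,0],0,1],[[1,0,0],0,1],[[1,0,0],0,1],[[1,0,0],0,1],[[0.8,0,0],0,1],[[0.3,0,0],0,1],[[0,0,0],0,1]])

```text
t: 27.0
ee_pos: [0.6056, -0.0236, 0.0727]
ee_rot: [[-0.001, 0.998, -0.069], [0.0, -0.069, -0.998], [-1.0, -0.001, -0.0]]
contact_force: [0.1, -0.4, -3.3]
grip_width: 0.635
```

Call:
carry_out(steps=[[[0.25,0,0],0,1],[[0,0,0],0,1],[[0,0,0],0,1],[[0,0,0],0,0.2],[[0,0,0],0,0],[[0,0,0],0,0],[[0,0,0],0,0],[[-1.5,0,0],0,0],[[-2.5,0,0],0,0],[[-3,0,0],0,0]])

```text
t: 28.0
ee_pos: [0.6053, -0.0235, 0.1417]
ee_rot: [[-0.002, 0.998, -0.069], [0.0, -0.069, -0.998], [-1.0, -0.002, -0.0]]
contact_force: [0.5, -0.3, -0.2]
grip_width: 0.999
```

Call:
carry_out(steps=[[[-3,0,0],0,0],[[-3,0,0],0,0],[[0,-2,-1.2],0,0],[[0,-3,-1.7],0,0],[[0,-3,-1.7],0,0],[[0,-3,-1.7],0,0],[[0,-3,-1.7],0,0],[[0,0,0],0,0],[[0,0,0],0,0],[[0,0,0],0,0]])

```text
t: 29.0
ee_pos: [0.4729, 0.0653, 0.2018]
ee_rot: [[0.002, 0.998, -0.07], [-0.0, -0.07, -0.998], [-1.0, 0.002, 0.0]]
contact_force: [0.3, 0.8, -0.4]
grip_width: 0.996
```

```bash
python3 -c "
from h import *
s,p,d,M=wcam(); cv2.imwrite('pics/w14.png',p);np.save('pics/w14M.npy',M);print(s['ee_pos'],s['grip_width'],s['joint_vel'].round(1))
t,_=vision.camera('top'); show('pics/top3c.png',t,140,85,290,200,2.7);cv2.imwrite('pics/top3.png',t)"
```

```text
[0.47285215 0.06533529 0.20175418] 0.9962947356079844 [-0.4  0.9 -0.3  0.1 -0.   0.1]
```

View pics/w14.png

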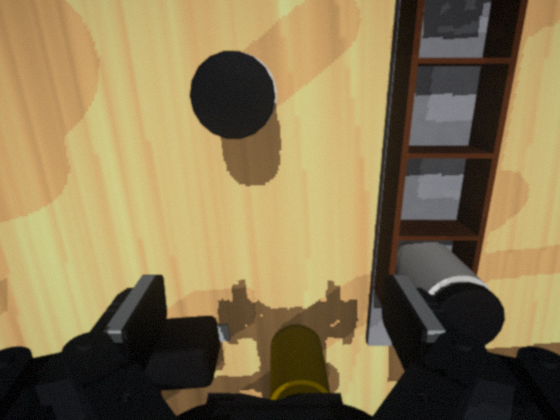

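View pics/top3c.png

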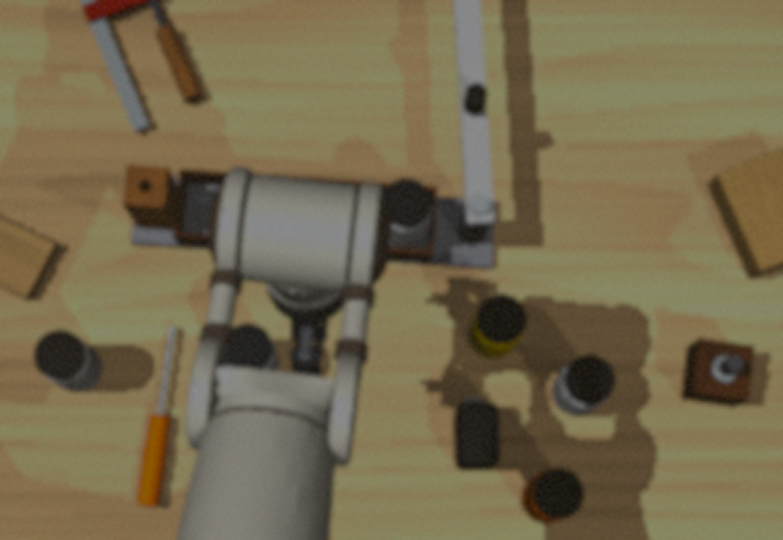

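```bash
python3 -c "
from h import *
M=np.load('pics/w14M.npy'); q=wray(M,233,95,.104);print(q); plan([q[0],q[1]+.007,.2])"
```

```text
[0.45266992 0.14025389 0.104     ]
t 29.1 at [0.4727 0.0653 0.2013] yaw -4.03
10 x [[0.01, -0.26, -0.8], 0.0]
```

Call:
carry_out(steps=[[[0,-0.26,-0.8],0,0],[[0,-0.26,-0.9],0,0],[[0,-0.26,-1],0,0],[[0,-0.26,-1],0,0],[[0,-0.26,-1],0,0],[[0,-0.26,-1],0,0],[[0,-0.26,-0.9],0,0],[[0,-0.26,-0.8],0,0],[[0,-0.26,0],0,0],[[0,-0.26,0],0,0]])

```text
t: 30.1
ee_pos: [0.4508, 0.1415, 0.2008]
ee_rot: [[-0.0, 0.998, -0.069], [-0.0, -0.069, -0.998], [-1.0, -0.0, 0.0]]
contact_force: [0.6, -0.6, 0.5]
grip_width: 1.001
```

```bash
python3 -c "
from h import *
s,p,d,M=wcam(); cv2.imwrite('pics/w15.png',p);np.save('pics/w15M.npy',M);plan([.452,.140,.058])"
```

```text
t 30.15 at [0.4505 0.1414 0.2007] yaw -3.97
10 x [[1.43, 0.02, 0.01], 0.0]
```

View pics/w15.png

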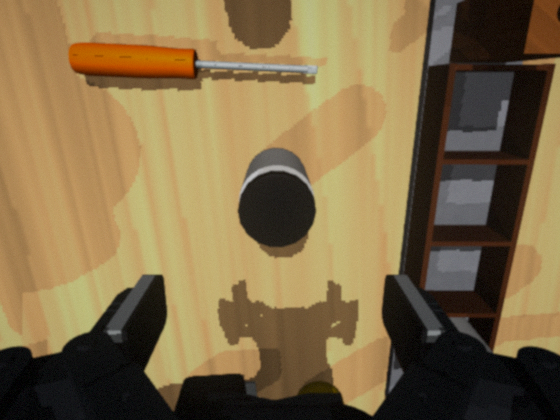

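Call:
carry_out(steps=[[[1,0.1,0.1],0,0],[[2,0,0.15],0,0],[[2.5,0,0.1],0,0],[[2.5,0,0],0,0],[[2.5,0,0],0,0],[[2,0,0],0,0],[[1.3,0,0],0,0],[[0.5,0,0],0,0],[[0,0,0],0,0],[[0,0,0],0,1]])

```text
t: 31.15
ee_pos: [0.4526, 0.1379, 0.0586]
ee_rot: [[0.002, 0.998, -0.07], [0.0, -0.07, -0.998], [-1.0, 0.002, -0.0]]
contact_force: [0.2, -0.3, 0.1]
grip_width: 0.857
```

Call:
carry_out(steps=[[[0,0,0],0,1],[[0,0,0],0,1],[[0,0,0],0,1],[[0,0,0],0,1],[[0,0,0],0,1],[[-1,0,0],0,1],[[-1.5,0,0],0,1],[[-2,0,0],0,1],[[-2.5,0,0],0,1],[[-2.5,0,0],0,1]])

```text
t: 32.15
ee_pos: [0.4512, 0.1379, 0.1538]
ee_rot: [[-0.001, 0.998, -0.069], [-0.0, -0.069, -0.998], [-1.0, -0.001, 0.0]]
contact_force: [0.1, 0.6, -1.3]
grip_width: 0.63
```

```bash
python3 -c "
from h import *
s,p,d,M=wcam(); print(s['grip_width']);cv2.imwrite('pics/w16.png',p);np.save('pics/w16M.npy',M);plan([.6103,.047,.155])"
```

```text
0.6299693667672267
t 32.2 at [0.4543 0.1381 0.1585] yaw -3.96
10 x [[0.05, 1.62, 0.8], 0.0]
```

Call:
carry_out(steps=[[[0,1.4,0.7],0,1],[[0,2,1],0,1],[[0,2.2,1.1],0,1],[[0,2.2,1.1],0,1],[[0,2.2,1.1],0,1],[[0,2.2,1.1],0,1],[[0,2,1],0,1],[[0,1.4,0.6],0,1],[[0,0.8,0.3],0,1],[[0,0,0],0,1]])

```text
t: 33.2
ee_pos: [0.61, 0.0458, 0.1511]
ee_rot: [[-0.002, 0.998, -0.07], [0.0, -0.07, -0.998], [-1.0, -0.002, 0.0]]
contact_force: [-1.1, 0.7, -2.2]
grip_width: 0.632
```

```bash
python3 -c "
from h import *
s,p,d,M=wcam(); cv2.imwrite('pics/w17.png',p);np.save('pics/w17M.npy',M);plan([.6103,.047,.071])"
```

```text
t 33.25 at [0.6094 0.0465 0.1514] yaw -4.0
10 x [[0.8, 0.01, -0.01], 0.0]
```

View pics/w17.png

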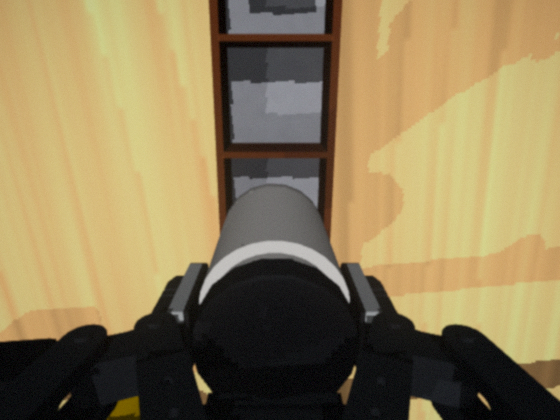

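Call:
carry_out(steps=[[[0.7,0.1,0.2],0,1],[[1,0,0],0,1],[[1,0,0],0,1],[[1,0,0],0,1],[[1,0,0],0,1],[[1,0,0],0,1],[[1,0,0],0,1],[[0.8,0,0],0,1],[[0.5,0,0],0,1],[[0.1,0,0],0,1]])

```text
t: 34.25
ee_pos: [0.6106, 0.0447, 0.0714]
ee_rot: [[-0.0, 0.998, -0.069], [0.0, -0.069, -0.998], [-1.0, -0.0, -0.0]]
contact_force: [-1.1, -0.4, -2.0]
grip_width: 0.634
```

Call:
carry_out(steps=[[[0,0,0],0,1],[[0,0,0],0,1],[[0,0,0],0,1],[[0,0,0],0,0.2],[[0,0,0],0,0],[[0,0,0],0,0],[[0,0,0],0,0],[[-1.5,0,0],0,0],[[-2.5,0,0],0,0],[[-3,0,0],0,0]])

```text
t: 35.25
ee_pos: [0.61, 0.0447, 0.1427]
ee_rot: [[-0.002, 0.998, -0.069], [0.0, -0.069, -0.998], [-1.0, -0.002, -0.0]]
contact_force: [0.8, -0.6, 0.7]
grip_width: 1.003
```

```bash
python3 -c "
from h import *
plan([.4445,.32,.21])"
```

```text
t 35.25 at [0.61   0.0447 0.1427] yaw -3.98
10 x [[-0.67, -1.84, -2.63], 0.0]
```

Call:
carry_out(steps=[[[-3,0,0],0,0],[[-3,-1.5,-2],0,0],[[-1,-2.2,-3.5],0,0],[[0,-2.4,-3.8],0,0],[[0,-2.4,-3.8],0,0],[[0,-2.4,-3.8],0,0],[[0,-2.4,-3.8],0,0],[[0,-2.4,-3.6],0,0],[[0,-1.8,-2.5],0,0],[[0,-1,-1.5],0,0]])

```text
t: 36.25
ee_pos: [0.4443, 0.342, 0.2132]
ee_rot: [[0.001, 0.998, -0.067], [0.001, -0.067, -0.998], [-1.0, 0.001, -0.001]]
contact_force: [0.8, 0.1, -0.5]
grip_width: 0.999
```

Call:
carry_out(steps=[[[0,0,0],0,0],[[0,0,0],0,0],[[0,0,0],0,0],[[0,0,0],0,0],[[0,0,0],0,0],[[0,0,0],0,0],[[0,0,0],0,0],[[0,0,0],0,0],[[0,0,0],0,0],[[0,0,0],0,0]])

```text
t: 37.25
ee_pos: [0.4457, 0.3398, 0.2118]
ee_rot: [[0.0, 0.998, -0.069], [0.0, -0.069, -0.998], [-1.0, 0.0, -0.0]]
contact_force: [-0.1, 0.7, 0.4]
grip_width: 1.0
```

```bash
python3 -c "
from h import *
s,p,d,M=wcam(); cv2.imwrite('pics/w18.png',p);np.save('pics/w18M.npy',M);print(s['ee_pos'])
t,_=vision.camera('top'); show('pics/top4c.png',t,140,85,290,200,2.7)"
```

```text
[0.44572324 0.33983882 0.2118117 ]
```

View pics/w18.png

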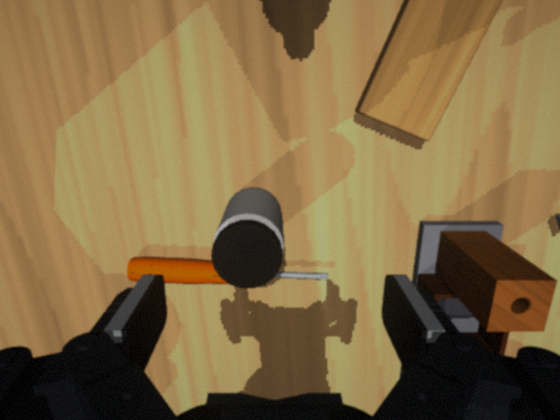

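View pics/top4c.png

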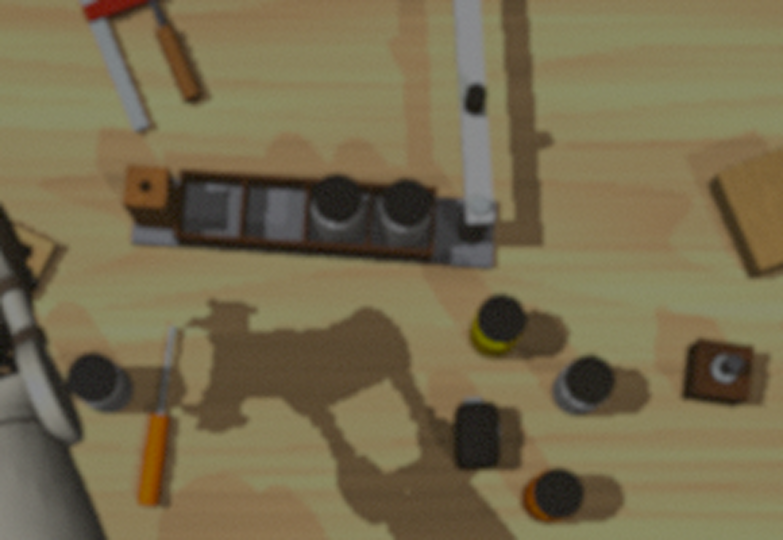

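```bash
python3 -c "
from h import *
M=np.load('pics/w18M.npy'); q=wray(M,249,254,.105);print(q); print(ray('top',140+97/2.7,85+381/2.7,.105)+[.003,.0045,0]); plan([q[0],q[1],.2])"
```

```text
[0.42465498 0.30258339 0.105     ]
[0.41852104 0.29576608 0.105     ]
t 37.35 at [0.4457 0.3398 0.2118] yaw -3.97
10 x [[0.12, -0.18, 0.39], 0.0]
```

Call:
carry_out(steps=[[[0.1,-0.4,0.7],0,0],[[0.2,-0.6,1],0,0],[[0.3,-0.6,1],0,0],[[0.3,-0.4,0.8],0,0],[[0.1,0,0],0,0],[[0,0,0],0,0],[[0,0,0],0,0],[[0,0,0],0,0],[[0,0,0],0,0],[[0,0,0],0,0]])

```text
t: 38.35
ee_pos: [0.4235, 0.3065, 0.2019]
ee_rot: [[0.0, 0.998, -0.069], [0.0, -0.069, -0.998], [-1.0, 0.0, -0.0]]
contact_force: [0.2, -0.7, 0.6]
grip_width: 1.0
```

```bash
python3 -c "
from h import *
s,p,d,M=wcam(); cv2.imwrite('pics/w19.png',p);np.save('pics/w19M.npy',M);print(s['ee_pos'])"
```

```text
[0.42347785 0.30645267 0.20185377]
```

View pics/w19.png

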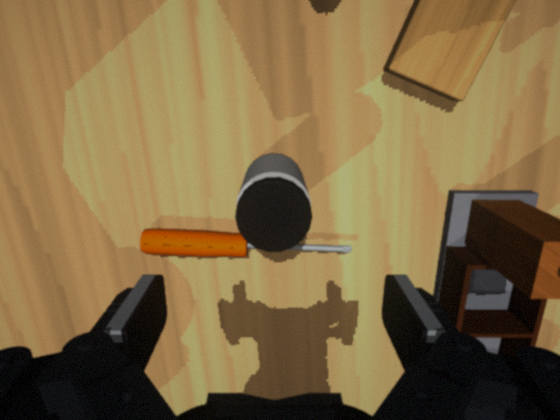

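Call:
carry_out(steps=[[[1,0,0.2],0,0],[[2,0,0.2],0,0],[[2.5,0,0.2],0,0],[[2.5,0,0],0,0],[[2.5,0,0],0,0],[[2,0,0],0,0],[[1.3,0,0],0,0],[[0.6,0,0],0,0],[[0,0,0],0,0],[[0,0,0],0,1]])

```text
t: 39.4
ee_pos: [0.4237, 0.3006, 0.0586]
ee_rot: [[0.001, 0.998, -0.069], [0.001, -0.069, -0.998], [-1.0, 0.001, -0.001]]
contact_force: [0.8, -0.3, 0.2]
grip_width: 0.856
```

Call:
carry_out(steps=[[[0,0,0],0,1],[[0,0,0],0,1],[[0,0,0],0,1],[[0,0,0],0,1],[[0,0,0],0,1],[[-1,0,0],0,1],[[-1.5,0,0],0,1],[[-2,0,0],0,1],[[-2.5,0,0],0,1],[[-2.5,0,0],0,1]])

```text
t: 40.4
ee_pos: [0.4224, 0.3, 0.1536]
ee_rot: [[-0.001, 0.998, -0.069], [-0.0, -0.069, -0.998], [-1.0, -0.001, 0.0]]
contact_force: [0.0, 0.6, -2.2]
grip_width: 0.633
```

```bash
python3 -c "
from h import *
s=monitor.observe(); print(s['grip_width']);plan([.615,.1168,.155])"
```

```text
0.6329985407213272
t 40.4 at [0.4224 0.3    0.1536] yaw -3.98
10 x [[-0.01, 2.05, 1.69], 0.0]
```

Call:
carry_out(steps=[[[0,1.6,1.3],0,1],[[0,2.6,2.2],0,1],[[0,2.8,2.4],0,1],[[0,2.8,2.4],0,1],[[0,2.8,2.4],0,1],[[0,2.8,2.4],0,1],[[0,2.4,2],0,1],[[0,1.6,1.2],0,1],[[0,1,0.7],0,1],[[0,0,0],0,1]])

```text
t: 41.4
ee_pos: [0.6152, 0.1157, 0.1528]
ee_rot: [[0.0, 0.997, -0.071], [-0.0, -0.071, -0.997], [-1.0, 0.0, 0.0]]
contact_force: [-0.9, 0.8, -2.6]
grip_width: 0.637
```

```bash
python3 -c "
from h import *
s,p,d,M=wcam(); cv2.imwrite('pics/w20.png',p);plan([.615,.1168,.071])"
```

```text
t 41.45 at [0.6143 0.1167 0.1526] yaw -4.0
10 x [[0.82, 0.01, -0.0], 0.0]
```

View pics/w20.png

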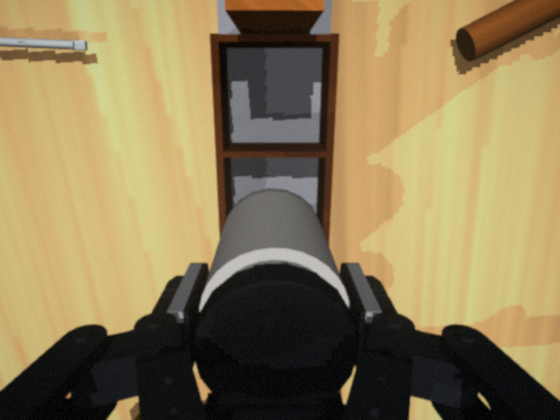

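Good alignment; lower and release.

Call:
carry_out(steps=[[[0.7,0,0.1],0,1],[[1,0,0],0,1],[[1,0,0],0,1],[[1,0,0],0,1],[[1,0,0],0,1],[[1,0,0],0,1],[[1,0,0],0,1],[[0.8,0,0],0,1],[[0.6,0,0],0,1],[[0.1,0,0],0,1]])

```text
t: 42.45
ee_pos: [0.6145, 0.1156, 0.071]
ee_rot: [[-0.001, 0.998, -0.069], [0.0, -0.069, -0.998], [-1.0, -0.001, 0.0]]
contact_force: [-4.9, -0.5, 6.4]
grip_width: 0.633
```

Call:
carry_out(steps=[[[0,0,0],0,1],[[0,0,0],0,1],[[0,0,0],0,1],[[0,0,0],0,0.2],[[0,0,0],0,0],[[0,0,0],0,0],[[0,0,0],0,0],[[-1.5,0,0],0,0],[[-2.5,0,0],0,0],[[-3,0,0],0,0]])

```text
t: 43.45
ee_pos: [0.614, 0.1156, 0.1416]
ee_rot: [[-0.002, 0.998, -0.069], [0.0, -0.069, -0.998], [-1.0, -0.002, 0.0]]
contact_force: [1.2, 0.0, 0.1]
grip_width: 0.998
```

```bash
python3 -c "
from h import *
plan([.420,-.205,.2],None,20)"
```

```text
t 43.45 at [0.614  0.1156 0.1416] yaw -3.98
20 x [[-0.29, -0.86, 1.67], 0.0]
```

Call:
carry_out(steps=[[[-3,0,0],0,0],[[-3,-0.5,1],0,0],[[0,-1,2],0,0],[[0,-1,2],0,0],[[0,-1,2],0,0],[[0,-1,2],0,0],[[0,-1,2],0,0],[[0,-1,2],0,0],[[0,-1,2],0,0],[[0,-1,2],0,0]])

```text
t: 44.45
ee_pos: [0.5178, -0.0489, 0.2022]
ee_rot: [[0.002, 0.998, -0.069], [-0.001, -0.069, -0.998], [-1.0, 0.002, 0.0]]
contact_force: [-0.2, 0.3, 0.3]
grip_width: 1.0
```

Call:
carry_out(steps=[[[0,-1,2],0,0],[[0,-1,2],0,0],[[0,-1,2],0,0],[[0,-1,2],0,0],[[0,-1,2],0,0],[[0,-1,2],0,0],[[0,-1,2],0,0],[[0,-1,2],0,0],[[0,-0.7,0.6],0,0],[[0,0,0],0,0]])

```text
t: 45.45
ee_pos: [0.4193, -0.2081, 0.2016]
ee_rot: [[0.001, 0.997, -0.071], [-0.001, -0.071, -0.997], [-1.0, 0.001, 0.0]]
contact_force: [0.1, -0.4, -0.3]
grip_width: 0.998
```

Call:
carry_out(steps=[[[0,0,0],0,0],[[0,0,0],0,0],[[0,0,0],0,0],[[0,0,0],0,0],[[0,0,0],0,0],[[0,0,0],0,0],[[0,0,0],0,0],[[0,0,0],0,0],[[0,0,0],0,0],[[0,0,0],0,0]])

```text
t: 46.45
ee_pos: [0.4197, -0.2077, 0.2008]
ee_rot: [[0.0, 0.998, -0.069], [-0.0, -0.069, -0.998], [-1.0, 0.0, 0.0]]
contact_force: [0.5, -0.1, 0.0]
grip_width: 1.001
```

```bash
python3 -c "
from h import *
s,p,d,M=wcam(); cv2.imwrite('pics/w21.png',p);np.save('pics/w21M.npy',M);print(s['ee_pos'])
t,_=vision.camera('top'); show('pics/top5c.png',t,140,85,290,200,2.7)
t,_=vision.camera('side'); show('pics/side5c.png',t,170,150,200,170,4)"
```

```text
[ 0.41971127 -0.2077108   0.2008131 ]
```

View pics/w21.png

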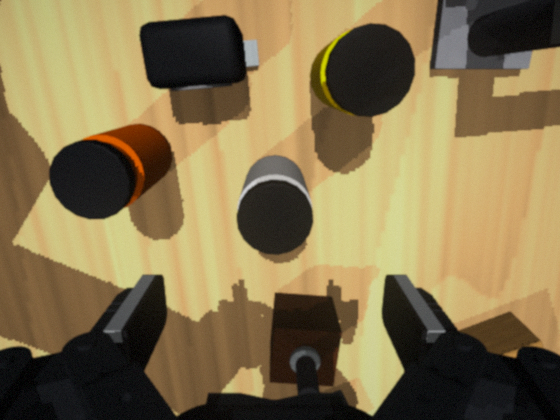

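View pics/side5c.png

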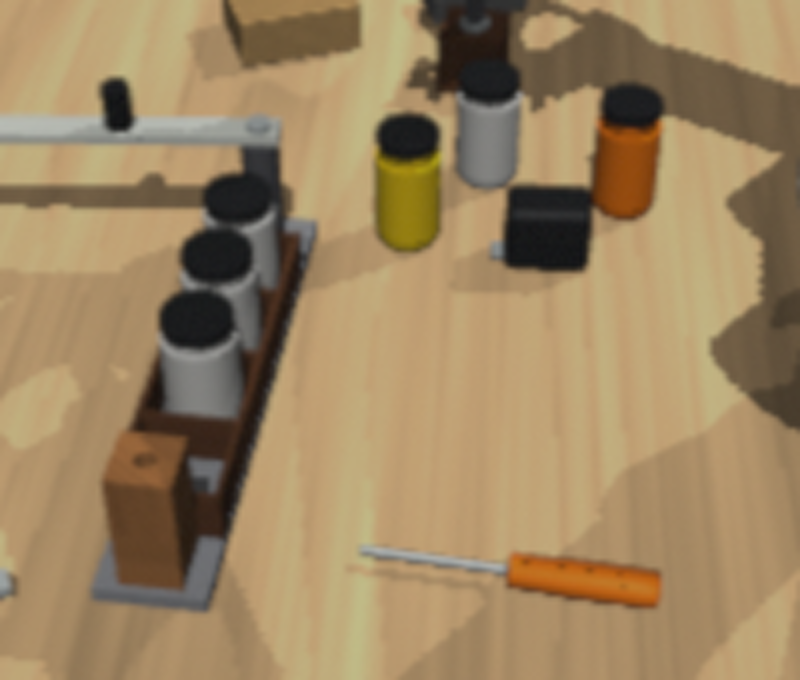

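View pics/top5c.png

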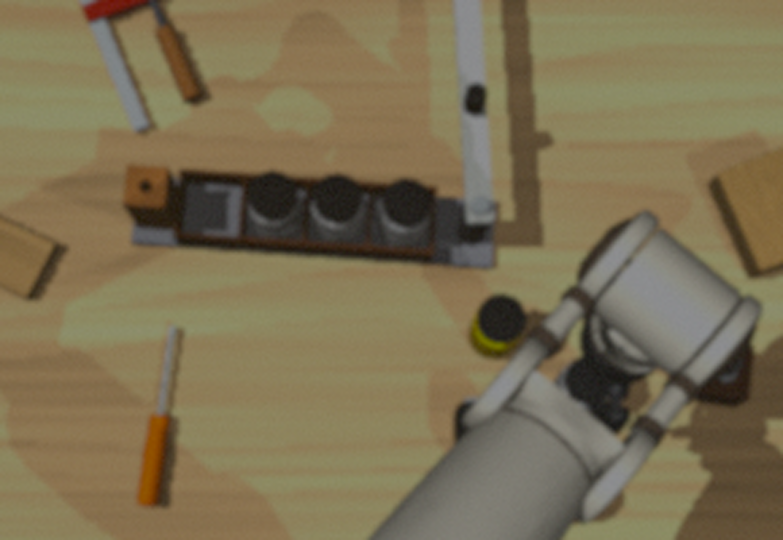

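Call:
carry_out(steps=[[[1,0,0.2],0,0],[[2,0,0.25],0,0],[[2.5,0,0.2],0,0],[[2.5,0,0],0,0],[[2.5,0,0],0,0],[[2,0,0],0,0],[[1.2,0,0],0,0],[[0.6,0,0],0,0],[[0,0,0],0,0],[[0,0,0],0,1]])

```text
t: 47.6
ee_pos: [0.4198, -0.2147, 0.0586]
ee_rot: [[0.001, 0.998, -0.069], [-0.001, -0.069, -0.998], [-1.0, 0.001, 0.001]]
contact_force: [1.2, -0.1, -0.1]
grip_width: 0.859
```

Call:
carry_out(steps=[[[0,0,0],0,1],[[0,0,0],0,1],[[0,0,0],0,1],[[0,0,0],0,1],[[0,0,0],0,1],[[-2,0,0],0,1],[[-3,0,0],0,1],[[-3.5,0,0],0,1],[[-3.5,0,0],0,1],[[-2,0,0],0,1]])

```text
t: 48.6
ee_pos: [0.4201, -0.2148, 0.2008]
ee_rot: [[0.003, 0.998, -0.069], [-0.003, -0.069, -0.998], [-1.0, 0.003, 0.003]]
contact_force: [0.4, -0.9, -1.9]
grip_width: 0.631
```

```bash
python3 -c "
from h import *
s=monitor.observe(); print(s['grip_width']);plan([.6195,.1867,.2],None,15)"
```

```text
0.6311834728074209
t 48.6 at [ 0.4201 -0.2148  0.2008] yaw -3.97
15 x [[0.0, 1.14, -2.76], 0.0]
```

Call:
carry_out(steps=[[[0,0.6,-1.4],0,1],[[0,1.1,-2.7],0,1],[[0,1.1,-2.7],0,1],[[0,1.1,-2.7],0,1],[[0,1.1,-2.7],0,1],[[0,1.1,-2.7],0,1],[[0,1.1,-2.7],0,1],[[0,1.1,-2.7],0,1],[[0,1.1,-2.7],0,1],[[0,1.1,-2.7],0,1]])

```text
t: 49.6
ee_pos: [0.5419, 0.0362, 0.1974]
ee_rot: [[-0.001, 0.998, -0.069], [0.0, -0.069, -0.998], [-1.0, -0.001, -0.0]]
contact_force: [-0.2, -0.5, -2.1]
grip_width: 0.634
```

Call:
carry_out(steps=[[[0,1.1,-2.7],0,1],[[0,1.1,-2.7],0,1],[[0,1.1,-2.7],0,1],[[0,1.1,-2.7],0,1],[[0,1.1,-2.7],0,1],[[0,1.1,-2.2],0,1],[[1,0,0],0,1],[[2,0,0],0,1],[[1.6,0,0],0,1],[[0.3,0,0],0,1]])

```text
t: 50.6
ee_pos: [0.6161, 0.1861, 0.145]
ee_rot: [[-0.007, 0.998, -0.07], [-0.001, -0.07, -0.998], [-1.0, -0.006, 0.001]]
contact_force: [-0.5, -0.1, -2.2]
grip_width: 0.636
```

```bash
python3 -c "
from h import *
vision.camera('top');vision.camera('top');vision.camera('top');vision.camera('top')
s,p,d,M=wcam(); cv2.imwrite('pics/w22.png',p);plan([.6195,.1867,.0705])"
```

```text
t 50.85 at [0.6193 0.1868 0.15  ] yaw -4.0
10 x [[0.8, 0.0, 0.0], 0.0]
```

View pics/w22.png

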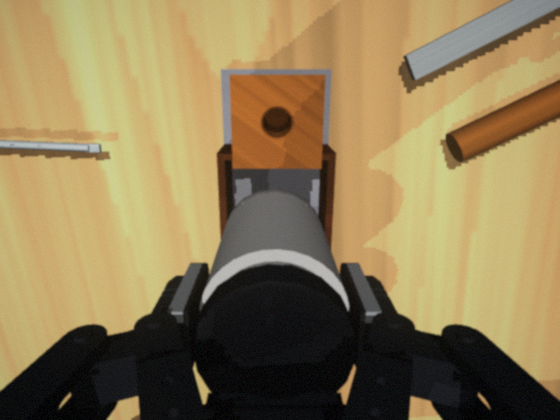

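Call:
carry_out(steps=[[[0.7,0,0.1],0,1],[[1,0,0],0,1],[[1,0,0],0,1],[[1,0,0],0,1],[[1,0,0],0,1],[[1,0,0],0,1],[[1,0,0],0,1],[[0.7,0,0],0,1],[[0.4,0,0],0,1],[[0.1,0,0],0,1]])

```text
t: 51.85
ee_pos: [0.6182, 0.1861, 0.0711]
ee_rot: [[-0.002, 0.998, -0.069], [-0.0, -0.069, -0.998], [-1.0, -0.002, 0.0]]
contact_force: [-7.6, -2.3, 11.7]
grip_width: 0.634
```

Call:
carry_out(steps=[[[0,0,0],0,1],[[0,0,0],0,1],[[0,0,0],0,1],[[0,0,0],0,0.2],[[0,0,0],0,0],[[0,0,0],0,0],[[0,0,0],0,0],[[-1.5,0,0],0,0],[[-2.5,0,0],0,0],[[-3,0,0],0,0]])

```text
t: 52.85
ee_pos: [0.6179, 0.1859, 0.1405]
ee_rot: [[-0.002, 0.998, -0.069], [-0.0, -0.069, -0.998], [-1.0, -0.002, 0.0]]
contact_force: [0.4, 0.4, 0.0]
grip_width: 1.004
```

Call:
carry_out(steps=[[[-3,0,0],0,0],[[-2.3,0,0],0,0],[[0,0,0],0,0.3],[[0,0,0],0,0.6],[[0,0,0],0,1],[[0,0,0],0,1],[[0,0,0],0,1],[[0,0,0],0,1],[[0,0,0],0,1],[[0,0,0],0,1]])

```text
t: 53.85
ee_pos: [0.6184, 0.186, 0.1927]
ee_rot: [[-0.0, 0.998, -0.069], [-0.0, -0.069, -0.998], [-1.0, -0.0, 0.0]]
contact_force: [0.5, 1.0, 0.8]
grip_width: -0.001
```

```bash
python3 -c "
from h import *
s,p,d,M=wcam(); cv2.imwrite('pics/w23.png',p);np.save('pics/w23M.npy',M);print(s['ee_pos'],s['grip_width'])
t,_=vision.camera('top'); show('pics/top6c.png',t,140,85,290,200,2.7)
"
```

```text
[0.61844465 0.18595447 0.1926748 ] -0.0006690455292623706
```

View pics/w23.png

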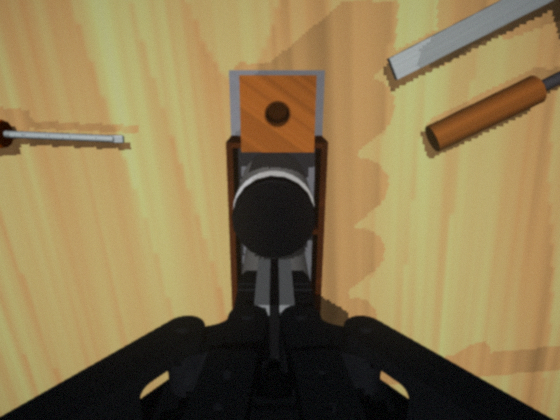

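Call:
carry_out(steps=[[[1.5,0.05,-0.05],0,1],[[2,0,0],0,1],[[2,0,0],0,1],[[1,0,0],0,1],[[0.5,0,0],0,1],[[0.5,0,0],0,1],[[0.5,0,0],0,1],[[0.3,0,0],0,1],[[0.2,0,0],0,1],[[0,0,0],0,1]])

```text
t: 54.95
ee_pos: [0.6199, 0.1866, 0.1093]
ee_rot: [[0.002, 0.998, -0.069], [0.0, -0.069, -0.998], [-1.0, 0.002, -0.0]]
contact_force: [-1.1, -0.0, 4.3]
grip_width: -0.004
```

Call:
carry_out(steps=[[[0.1,0,0],0,1],[[0,0,0],0,1],[[0,0,0],0,1],[[0.1,0,0],0,1],[[0,0,0],0,1],[[0,0,0],0,1],[[0,0,0],0,1],[[0,0,0],0,1],[[0,0,0],0,1],[[0,0,0],0,1]])

```text
t: 55.95
ee_pos: [0.6203, 0.1866, 0.1081]
ee_rot: [[0.003, 0.998, -0.069], [0.0, -0.069, -0.998], [-1.0, 0.003, -0.001]]
contact_force: [-2.3, -0.1, 7.5]
grip_width: 0.002
```

Call:
carry_out(steps=[[[0.2,0,0],0,1],[[0.2,0,0],0,1],[[0,0,0],0,1],[[0,0,0],0,1],[[0,0,0],0,1],[[0,0,0],0,1],[[0,0,0],0,1],[[0,0,0],0,1],[[0,0,0],0,1],[[0,0,0],0,1]])

```text
t: 56.95
ee_pos: [0.6226, 0.187, 0.1083]
ee_rot: [[0.009, 0.998, -0.069], [0.001, -0.069, -0.998], [-1.0, 0.009, -0.002]]
contact_force: [-3.8, -0.9, 22.2]
grip_width: 0.001
```

Call:
carry_out(steps=[[[-1.5,0,0],0,1],[[-2,0,0],0,1],[[-1,0,1],0,1],[[0,0,2],0,1],[[0,0,2],0,1],[[0,0,2],0,1],[[0,0,0],0,1],[[0,0,0],0,1],[[0,0,0],0,1],[[0,0,0],0,1]])

```text
t: 57.95
ee_pos: [0.6141, 0.1173, 0.1467]
ee_rot: [[-0.0, 0.998, -0.069], [0.0, -0.069, -0.998], [-1.0, -0.0, -0.0]]
contact_force: [-0.0, 1.0, 0.5]
grip_width: -0.001
```

```bash
python3 -c "
from h import *
s,p,d,M=wcam(); cv2.imwrite('pics/w24.png',p);np.save('pics/w24M.npy',M);print(s['ee_pos']);plan([.615,.1165,.108])
"
```

```text
[0.61414042 0.11730933 0.1467404 ]
t 58.0 at [0.6141 0.1173 0.1468] yaw -3.92
10 x [[0.39, 0.01, 0.01], 0.0]
```

View pics/w24.png

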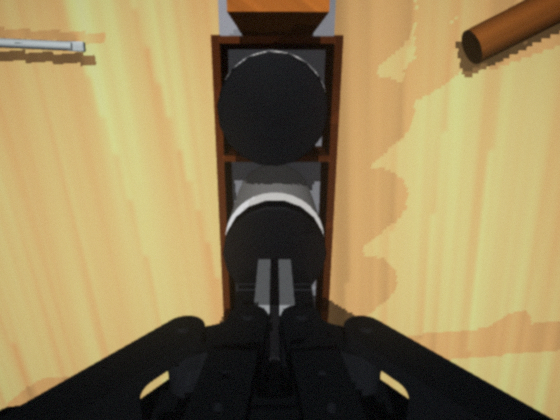

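Call:
carry_out(steps=[[[0.8,0,0],0,1],[[0.8,0,0],0,1],[[0.6,0,0],0,1],[[0.6,0,0],0,1],[[0.5,0,0],0,1],[[0.5,0,0],0,1],[[0.4,0,0],0,1],[[0.2,0,0],0,1],[[0,0,0],0,1],[[0,0,0],0,1]])

```text
t: 59.0
ee_pos: [0.6173, 0.1168, 0.1085]
ee_rot: [[0.008, 0.998, -0.069], [0.0, -0.069, -0.998], [-1.0, 0.007, -0.001]]
contact_force: [-5.7, 1.2, 22.6]
grip_width: 0.004
```

Call:
carry_out(steps=[[[0.1,0,0],0,1],[[0,0,0],0,1],[[0,0,0],0,1],[[0,0,0],0,1],[[-1.5,0,0],0,1],[[-2.2,0,0],0,1],[[-0.8,0,1],0,1],[[0,0,2],0,1],[[0,0,2],0,1],[[0,0,2],0,1]])

```text
t: 60.0
ee_pos: [0.6088, 0.0454, 0.1461]
ee_rot: [[-0.001, 0.998, -0.069], [-0.0, -0.069, -0.998], [-1.0, -0.001, 0.0]]
contact_force: [0.4, 0.5, 0.3]
grip_width: -0.003
```

Call:
carry_out(steps=[[[0,0,0],0,1],[[0,0,0],0,1],[[0.8,0,0],0,1],[[0.8,0,0],0,1],[[0.6,0,0],0,1],[[0.6,0,0],0,1],[[0.5,0,0],0,1],[[0.5,0,0],0,1],[[0.4,0,0],0,1],[[0.2,0,0],0,1]])

```text
t: 61.0
ee_pos: [0.6124, 0.0468, 0.1084]
ee_rot: [[0.007, 0.998, -0.069], [-0.001, -0.069, -0.998], [-1.0, 0.007, 0.0]]
contact_force: [-7.5, 1.5, 31.8]
grip_width: 0.002
```

Call:
carry_out(steps=[[[0.1,0,0],0,1],[[0,0,0],0,1],[[0,0,0],0,1],[[0,0,0],0,1],[[0,0,0],0,1],[[0,0,0],0,1],[[0,0,0],0,1],[[0,0,0],0,1],[[0,0,0],0,1],[[0,0,0],0,1]])

```text
t: 62.0
ee_pos: [0.6131, 0.0468, 0.1086]
ee_rot: [[0.009, 0.998, -0.069], [-0.001, -0.069, -0.998], [-1.0, 0.009, 0.0]]
contact_force: [-7.2, 1.0, 27.1]
grip_width: -0.003
```

Call:
carry_out(steps=[[[-1.5,0,0],0,1],[[-2.2,0,0],0,1],[[-0.8,0,1],0,1],[[0,0,2],0,1],[[0,0,2],0,1],[[0,0,2],0,1],[[0,0,0],0,1],[[0,0,0],0,1],[[0.8,0,0],0,1],[[0.8,0,0],0,1]])

```text
t: 63.0
ee_pos: [0.6045, -0.0223, 0.1301]
ee_rot: [[0.0, 0.998, -0.068], [0.0, -0.068, -0.998], [-1.0, 0.0, -0.0]]
contact_force: [-0.6, -0.2, -0.2]
grip_width: 0.004
```

Call:
carry_out(steps=[[[0.6,0,0],0,1],[[0.6,0,0],0,1],[[0.5,0,0],0,1],[[0.5,0,0],0,1],[[0.4,0,0],0,1],[[0.1,0,0],0,1],[[0,0,0],0,1],[[0,0,0],0,1],[[0,0,0],0,1],[[0,0,0],0,1]])

```text
t: 64.0
ee_pos: [0.6068, -0.0232, 0.1084]
ee_rot: [[0.005, 0.998, -0.069], [-0.001, -0.069, -0.998], [-1.0, 0.005, 0.001]]
contact_force: [-6.9, 2.3, 19.4]
grip_width: -0.001
```

Call:
carry_out(steps=[[[-1.5,0,0],0,1],[[-3,0,0],0,1],[[-4,0,0],0,1],[[-4,0,0],0,1],[[0,0,-1],0,1],[[0,0,-2],0,1],[[0,0,-3],0,1],[[0,0,-3],0,1],[[0,0,-2],0,0],[[0,0,-1],0,0]])

```text
t: 65.0
ee_pos: [0.6124, 0.0985, 0.2281]
ee_rot: [[-0.001, 0.998, -0.068], [0.0, -0.068, -0.998], [-1.0, -0.001, -0.0]]
contact_force: [-0.5, 0.1, 0.0]
grip_width: 0.33
```

```bash
python3 -c "
from h import *
for i in range(5): vision.camera('top')
s,p,d,M=wcam(); cv2.imwrite('pics/w25.png',p);np.save('pics/w25M.npy',M);print(s['ee_pos'],s['joint_vel'].round(1))
t,_=vision.camera('side'); show('pics/side6c.png',t,170,150,200,170,4)
"
```

```text
[0.6127754  0.09568461 0.22859281] [-0.4 -0.2 -0.   0.1  0.   0.3]
```

View pics/w25.png

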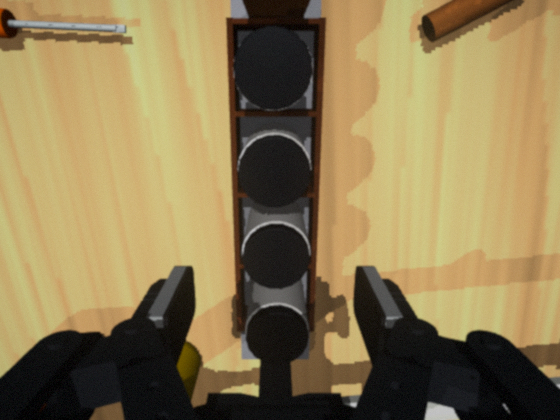

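View pics/side6c.png

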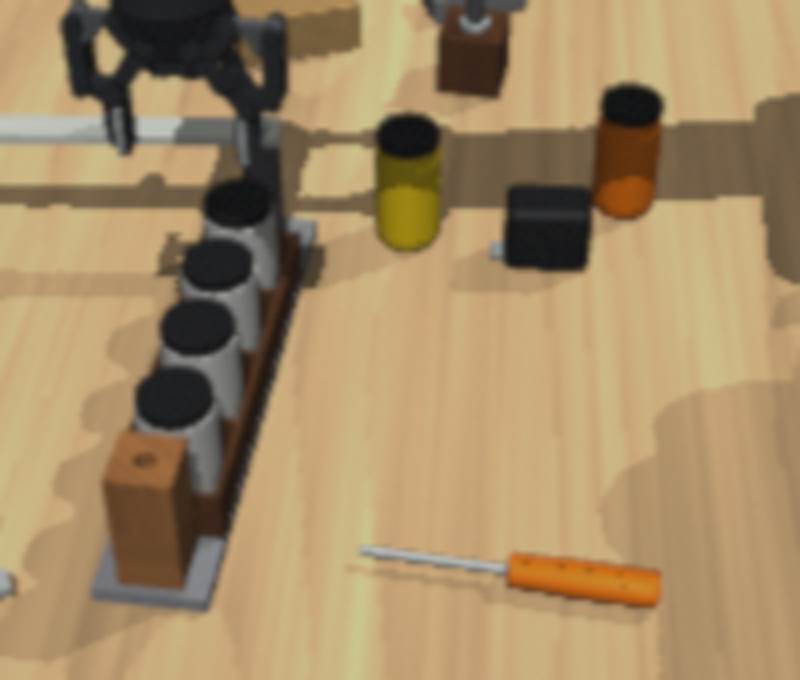

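```bash
python3 -c "
from h import *
plan([.7105,-.0980,.225],-87.3)"
```

```text
t 65.35 at [0.6129 0.0955 0.2287] yaw -4.06
[[0.04, 1.11, 1.86], np.float64(8.32)]
[[0.04, 1.37, 1.68], np.float64(8.32)]
[[0.04, 1.6, 1.47], np.float64(8.32)]
[[0.04, 1.79, 1.22], np.float64(8.32)]
[[0.04, 1.95, 0.95], np.float64(8.32)]
[[0.04, 2.07, 0.65], np.float64(8.32)]
[[0.04, 2.14, 0.35], np.float64(8.32)]
[[0.04, 2.17, 0.03], np.float64(8.32)]
[[0.04, 2.15, -0.28], np.float64(8.32)]
[[0.04, 2.09, -0.59], np.float64(8.32)]
```

Call:
carry_out(steps=[[[0,1.11,1.86],8.32,0],[[0,1.37,1.68],8.32,0],[[0,1.6,1.47],8.32,0],[[0,1.79,1.22],8.32,0],[[0,1.95,0.95],8.32,0],[[0,2.07,0.65],8.32,0],[[0,2.14,0.35],8.32,0],[[0,2.17,0.03],8.32,0],[[0,2.15,-0.28],8.32,0],[[0,2.09,-0.59],8.32,0]])

```text
t: 66.35
ee_pos: [0.7109, -0.0987, 0.2288]
ee_rot: [[-0.0, 0.042, -0.999], [-0.0, -0.999, -0.042], [-1.0, 0.0, 0.0]]
contact_force: [0.4, 0.3, 1.3]
grip_width: 1.001
```

Call:
carry_out(steps=[[[0,0,0],0,0],[[0,0,0],0,0],[[0,0,0],0,0],[[0,0,0],0,0],[[0,0,0],0,0],[[0,0,0],0,0],[[0,0,0],0,0],[[0,0,0],0,0],[[0,0,0],0,0],[[0,0,0],0,0]])

```text
t: 67.35
ee_pos: [0.7108, -0.0969, 0.2288]
ee_rot: [[-0.0, 0.049, -0.999], [-0.0, -0.999, -0.049], [-1.0, 0.0, 0.0]]
contact_force: [-0.6, -0.3, 0.7]
grip_width: 0.996
```

```bash
python3 -c "
from h import *
s,p,d,M=wcam(); cv2.imwrite('pics/w26.png',p);np.save('pics/w26M.npy',M);plan([.7105,-.0985,.128])"
```

```text
t 67.4 at [ 0.7108 -0.0969  0.2288] yaw -87.18
10 x [[1.01, 0.02, 0.0], 0.0]
```

View pics/w26.png

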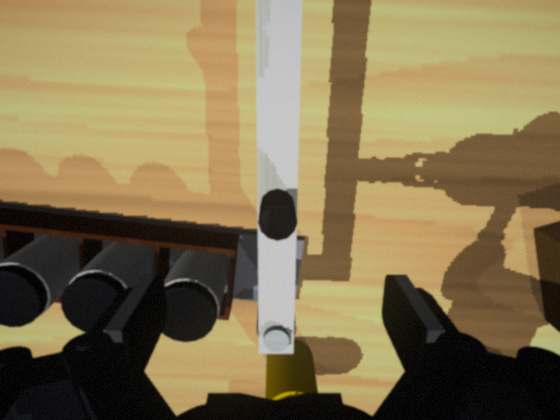

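Call:
carry_out(steps=[[[1,0.05,0],0,0],[[1.5,0.05,0],0,0],[[2,0,0],0,0],[[2,0,0],0,0],[[2,0,0],0,0],[[1.4,0,0],0,0],[[0,0,0],0,0.2],[[0,0,0],0,0.4],[[0,0,0],0,0.7],[[0,0,0],0,1]])

```text
t: 68.4
ee_pos: [0.7117, -0.0981, 0.1314]
ee_rot: [[0.002, 0.049, -0.999], [-0.001, -0.999, -0.049], [-1.0, 0.001, -0.002]]
contact_force: [0.2, -0.3, 0.2]
grip_width: 0.329
```

Call:
carry_out(steps=[[[0,0,0],0,1],[[0,0,0],0,1],[[0,0,0],0,1],[[0,0,0],0,1],[[0,0,0],0,1],[[0,0,0],0,1],[[0,0,0],0,1],[[0,0,0],0,1],[[0,0,0],0,1],[[0,0,0],0,1]])

```text
t: 69.4
ee_pos: [0.7117, -0.0983, 0.1315]
ee_rot: [[0.003, 0.049, -0.999], [-0.001, -0.999, -0.049], [-1.0, 0.001, -0.002]]
contact_force: [-0.4, -0.7, 6.1]
grip_width: 0.266
```

```bash
python3 -c "
from h import *
s=monitor.observe(); print(s['grip_width'],s['contact_force'],s['ee_pos'],yaw(s['ee_rot'])); v=s['ee_pos'][:2]-np.array([.6006,-.1025]); print(np.hypot(*v),np.degrees(np.arctan2(v[0],v[1])))"
```

```text
0.2657392390596702 [-0.37898215 -0.74025109  6.05150307] [ 0.7117195  -0.0982745   0.13147915] -87.17228955602793
0.11119981303875072 87.8222844084053
```

Call:
carry_out(steps=[[[0,-0.4,0.01],-2.1,1],[[0,-0.81,0.02],-4.2,1],[[0,-0.81,0.02],-4.2,1],[[0,-0.81,0.02],-4.2,1],[[0,-0.81,0.02],-4.2,1],[[0,-0.81,0.02],-4.2,1],[[0,-0.81,0.02],-4.2,1],[[0,-0.81,0.02],-4.2,1],[[0,-0.81,0.02],-4.2,1],[[0,-0.81,0.02],-4.2,1]])

```text
t: 70.4
ee_pos: [0.6827, -0.0284, 0.1314]
ee_rot: [[0.001, 0.68, -0.733], [-0.001, -0.733, -0.68], [-1.0, 0.002, -0.0]]
contact_force: [-3.0, -1.4, 7.4]
grip_width: 0.268
```

```bash
python3 -c "
from h import *
s=monitor.observe(); print(s['grip_width'],s['contact_force'],s['ee_pos'],yaw(s['ee_rot'])); v=s['ee_pos'][:2]-np.array([.6006,-.1025]); print(np.hypot(*v),np.degrees(np.arctan2(v[0],v[1])))"
```

```text
0.26772255684378177 [-3.00166015 -1.39981473  7.43454738] [ 0.68271099 -0.02841631  0.13142992] -47.145320155791204
0.1105920795195618 47.942006028712406
```

Call:
carry_out(steps=[[[0,-0.81,0.02],-4.2,1],[[0,-0.81,0.02],-4.2,1],[[0,-0.81,0.02],-4.2,1],[[0,-0.81,0.02],-4.2,1],[[0,-0.81,0.02],-4.2,1],[[0,-0.81,0.02],-4.2,1],[[0,-0.81,0.02],-4.2,1],[[0,-0.81,0.02],-4.2,1],[[0,-0.6,0.02],-3,1],[[0,-0.3,0.01],-1.5,1]])

```text
t: 71.4
ee_pos: [0.6191, 0.0066, 0.1314]
ee_rot: [[0.002, 0.987, -0.159], [-0.0, -0.159, -0.987], [-1.0, 0.002, 0.0]]
contact_force: [-1.5, -1.2, 6.4]
grip_width: 0.274
```

Call:
carry_out(steps=[[[0,-0.2,0],-1,1],[[0,-0.2,0],-1,1],[[0,-0.2,0],0,1],[[0,0,0],0,1],[[0,0,0],0,1],[[0,0,0],0,1],[[0,0,0],0,1],[[0,0,0],0,1],[[0,0,0],0,1],[[0,0,0],0,1]])

```text
t: 72.4
ee_pos: [0.6139, 0.0074, 0.1314]
ee_rot: [[0.003, 0.992, -0.125], [-0.001, -0.125, -0.992], [-1.0, 0.003, 0.0]]
contact_force: [-1.0, -0.3, 7.5]
grip_width: 0.269
```

```bash
python3 -c "
from h import *
s=monitor.observe(); print(s['grip_width'],s['contact_force'],s['ee_pos'],yaw(s['ee_rot'])); v=s['ee_pos'][:2]-np.array([.6006,-.1025]); print(np.hypot(*v),np.degrees(np.arctan2(v[0],v[1])))"
```

```text
0.26873986117139714 [-1.04826707 -0.26799579  7.45850339] [0.61391902 0.00740647 0.13144365] -7.1787360534519715
0.11071055826460097 6.909695854205331
```

Call:
carry_out(steps=[[[0,-0.2,0],-1.5,1],[[0,-0.2,0],-1.5,1],[[0,-0.2,0],0,1],[[0,-0.2,0],0,1],[[0,-0.2,0],0,1],[[0,0,0],0,1],[[0,0,0],0,1],[[0,0,0],0,1],[[0,0,0],0,1],[[0,0,0],0,1]])

```text
t: 73.4
ee_pos: [0.6077, 0.008, 0.1315]
ee_rot: [[0.012, 0.997, -0.073], [-0.001, -0.073, -0.997], [-1.0, 0.012, 0.0]]
contact_force: [16.4, -1.0, -4.2]
grip_width: 0.266
```

Call:
carry_out(steps=[[[0,0.2,0],0,1],[[0,0,0],0,1],[[0,0,0],0,0.5],[[0,0,0],0,0],[[0,0,0],0,0],[[0,0,0],0,0],[[0,0,0],0,0],[[-2,0,0],0,0],[[-4,0,0],0,0],[[-4,0,0],0,0]])

```text
t: 74.4
ee_pos: [0.6041, 0.0085, 0.23]
ee_rot: [[-0.003, 0.997, -0.073], [0.0, -0.073, -0.997], [-1.0, -0.003, -0.0]]
contact_force: [1.2, -0.1, -0.3]
grip_width: 0.999
```

```bash
python3 -c "
from h import *
plan([.6240,.2487,.2306],None)"
```

```text
t 74.4 at [0.6041 0.0085 0.23  ] yaw -4.18
10 x [[-0.01, 0.02, -2.41], 0.0]
```

Call:
carry_out(steps=[[[0,0,-1.5],-0.75,0],[[0,0.03,-2.9],0,0],[[0,0.03,-3],0,0],[[0,0.03,-3],0,0],[[0,0.03,-3],0,0],[[0,0.03,-3],0,0],[[0,0.03,-3],0,0],[[0,0.03,-2.7],0,0],[[0,0,-1.5],0,0],[[0,0,-0.6],0,0]])

```text
t: 75.4
ee_pos: [0.6213, 0.2511, 0.2291]
ee_rot: [[-0.001, 0.998, -0.058], [-0.0, -0.058, -0.998], [-1.0, -0.001, 0.0]]
contact_force: [-0.2, -0.3, -1.2]
grip_width: 0.998
```

```bash
python3 -c "
from h import *
for i in range(8): vision.camera('top')
s,p,d,M=wcam(); cv2.imwrite('pics/w27.png',p);np.save('pics/w27M.npy',M);print(s['ee_pos'],yaw(s['ee_rot']),s['joint_vel'].round(1)); show('pics/w27c.png',p,230,140,110,90,7)
t,_=vision.camera('top'); show('pics/top7c.png',t,140,85,290,200,2.7)"
```

```text
[0.62193577 0.24883916 0.22989502] -3.496986241282097 [ 0.2 -0.  -0.1  0.1  0.1 -0. ]
```

View pics/w27c.png

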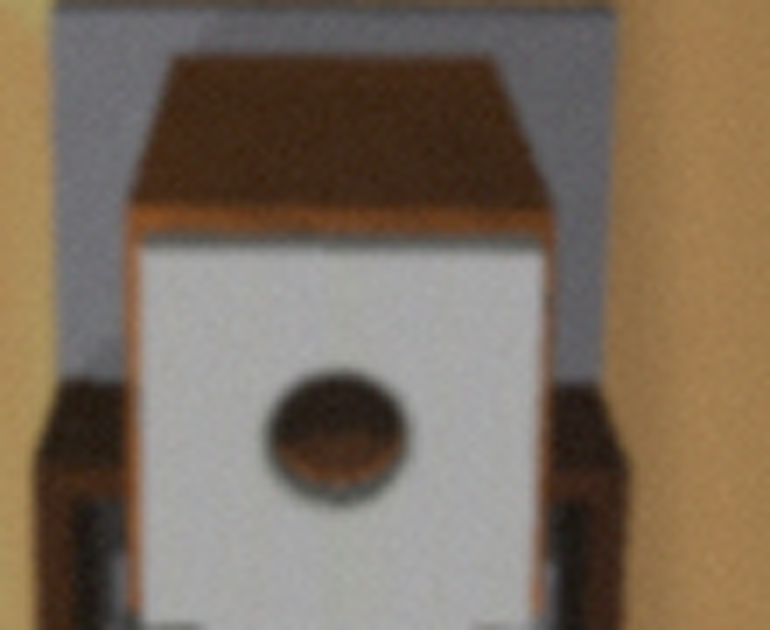

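View pics/top7c.png

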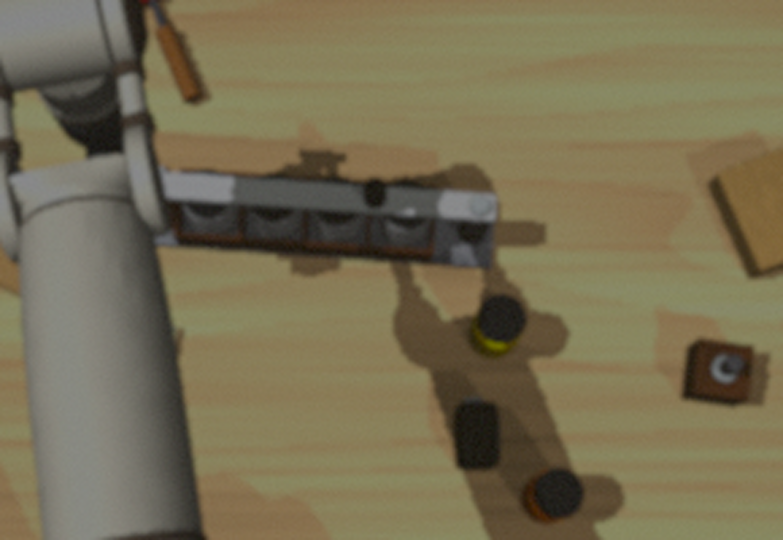

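```bash
python3 -c "
from h import *
M=np.load('pics/w27M.npy'); print(wray(M,278.6,202.6,.12)); plan([.4363,-.3677,.2306],-3.42,20)"
```

```text
[0.62504238 0.2485013  0.12      ]
t 75.9 at [0.6219 0.2492 0.2299] yaw -3.47
[[-0.0, -0.74, 3.14], np.float64(-0.0)]
[[-0.0, -0.74, 3.14], np.float64(-0.0)]
[[-0.0, -0.74, 3.14], np.float64(-0.0)]
[[-0.0, -0.74, 3.13], np.float64(-0.0)]
[[-0.0, -0.74, 3.13], np.float64(-0.0)]
[[-0.0, -0.74, 3.13], np.float64(-0.0)]
[[-0.0, -0.74, 3.13], np.float64(-0.0)]
[[-0.0, -0.74, 3.13], np.float64(-0.0)]
[[-0.0, -0.74, 3.13], np.float64(-0.0)]
[[-0.0, -0.74, 3.13], np.float64(-0.0)]
[[-0.0, -0.74, 3.13], np.float64(-0.0)]
[[-0.0, -0.74, 3.13], np.float64(-0.0)]
[[-0.0, -0.74, 3.13], np.float64(-0.0)]
[[-0.0, -0.74, 3.13], np.float64(-0.0)]
[[-0.0, -0.74, 3.13], np.float64(-0.0)]
[[-0.0, -0.74, 3.13], np.float64(-0.0)]
[[-0.0, -0.74, 3.13], np.float64(-0.0)]
[[-0.0, -0.74, 3.13], np.float64(-0.0)]
[[-0.0, -0.74, 3.13], np.float64(-0.0)]
[[-0.0, -0.74, 3.13], np.float64(-0.0)]
```

Call:
carry_out(steps=[[[0,-0.4,1.7],0,0],[[0,-0.8,3.4],0,0],[[0,-0.8,3.4],0,0],[[0,-0.8,3.4],0,0],[[0,-0.8,3.4],0,0],[[0,-0.8,3.4],0,0],[[0,-0.8,3.4],0,0],[[0,-0.8,3.4],0,0],[[0,-0.8,3.4],0,0],[[0,-0.8,3.4],0,0]])

```text
t: 76.9
ee_pos: [0.526, -0.0696, 0.2301]
ee_rot: [[0.001, 0.998, -0.06], [-0.0, -0.06, -0.998], [-1.0, 0.001, 0.0]]
contact_force: [0.3, -0.2, 0.7]
grip_width: 1.001
```

Call:
carry_out(steps=[[[0,-0.8,3.4],0,0],[[0,-0.8,3.4],0,0],[[0,-0.8,3.4],0,0],[[0,-0.8,3.4],0,0],[[0,-0.8,3.4],0,0],[[0,-0.8,3.4],0,0],[[0,-0.8,3.4],0,0],[[0,-0.8,3.4],0,0],[[0,-0.8,3.2],0,0],[[0,0,0],0,0]])

```text
t: 77.9
ee_pos: [0.4349, -0.3709, 0.2299]
ee_rot: [[-0.0, 0.998, -0.064], [-0.002, -0.064, -0.998], [-1.0, -0.0, 0.002]]
contact_force: [-0.1, 1.1, 0.7]
grip_width: 1.0
```

Call:
carry_out(steps=[[[0,0,0],0,0],[[0,0,0],0,0],[[0,0,0],0,0],[[0,0,0],0,0],[[0,0,0],0,0],[[0,0,0],0,0],[[0,0,0],0,0],[[0,0,0],0,0],[[0,0,0],0,0],[[0,0,0],0,0]])

```text
t: 78.9
ee_pos: [0.4365, -0.3673, 0.2298]
ee_rot: [[-0.0, 0.998, -0.06], [0.0, -0.06, -0.998], [-1.0, -0.0, -0.0]]
contact_force: [0.3, 0.2, 0.1]
grip_width: 1.003
```

```bash
python3 -c "
from h import *
plan([.4363,-.3677,.0700])"
```

```text
t 78.9 at [ 0.4365 -0.3673  0.2298] yaw -3.43
10 x [[1.6, -0.0, 0.0], 0.0]
```

Call:
carry_out(steps=[[[1,0,0.04],0,0],[[2,0,0],0,0],[[2.5,0,0],0,0],[[2.5,0,0],0,0],[[2.5,0,0],0,0],[[2,0,0],0,0],[[1.5,0,0],0,0],[[1,0,0],0,0],[[0.9,0,0],0,0],[[0,0,0],0,0]])

```text
t: 79.9
ee_pos: [0.4361, -0.3672, 0.0698]
ee_rot: [[-0.001, 0.998, -0.06], [0.001, -0.06, -0.998], [-1.0, -0.001, -0.001]]
contact_force: [0.7, 0.1, -0.1]
grip_width: 1.004
```

Call:
carry_out(steps=[[[0,0,0],0,0],[[0,0,0],0,0.4],[[0,0,0],0,0.7],[[0,0,0],0,1],[[0,0,0],0,1],[[0,0,0],0,1],[[0,0,0],0,1],[[0,0,0],0,1],[[0,0,0],0,1],[[0,0,0],0,1]], force=40)

```text
t: 80.9
ee_pos: [0.4366, -0.3678, 0.0711]
ee_rot: [[0.0, 0.998, -0.06], [-0.0, -0.06, -0.998], [-1.0, 0.0, 0.0]]
contact_force: [-1.9, 1.2, 3.0]
grip_width: 0.198
```

Call:
carry_out(steps=[[[-0.5,0,0],0,1],[[-1,0,0],0,1],[[-1.5,0,0],0,1],[[-2,0,0],0,1],[[-2,0,0],0,1],[[-2,0,0],0,1],[[-2,0,0],0,1],[[-2,0,0],0,1],[[-2,0,0],0,1],[[-2,0,0],0,1]])

```text
t: 81.9
ee_pos: [0.4366, -0.3676, 0.243]
ee_rot: [[0.001, 0.998, -0.06], [-0.001, -0.06, -0.998], [-1.0, 0.001, 0.001]]
contact_force: [-0.7, 0.5, -0.9]
grip_width: 0.198
```

Call:
carry_out(steps=[[[0,0.4,-1.7],0,1],[[0,0.8,-3.4],0,1],[[0,0.8,-3.4],0,1],[[0,0.8,-3.4],0,1],[[0,0.8,-3.4],0,1],[[0,0.8,-3.4],0,1],[[0,0.8,-3.4],0,1],[[0,0.8,-3.4],0,1],[[0,0.8,-3.4],0,1],[[0,0.8,-3.4],0,1]])

```text
t: 82.9
ee_pos: [0.5312, -0.0471, 0.2403]
ee_rot: [[-0.001, 0.998, -0.059], [0.001, -0.059, -0.998], [-1.0, -0.001, -0.001]]
contact_force: [-0.7, -0.4, -2.1]
grip_width: 0.199
```

```bash
python3 -c "
from h import *
print(monitor.observe()['grip_width']);plan([.6240,.2487,.235])"
```

```text
0.19857135140758972
t 82.9 at [ 0.5312 -0.0471  0.2403] yaw -3.4
10 x [[0.05, 0.75, -3.01], 0.0]
```

Call:
carry_out(steps=[[[0,0.8,-3.4],0,1],[[0,0.8,-3.4],0,1],[[0,0.8,-3.4],0,1],[[0,0.8,-3.4],0,1],[[0,0.8,-3.4],0,1],[[0,0.8,-3.4],0,1],[[0,0.8,-3.4],0,1],[[0,0.8,-3.4],0,1],[[0,0.6,-2],0,1],[[0,0.4,-0.5],0,1]])

```text
t: 83.9
ee_pos: [0.6221, 0.2454, 0.24]
ee_rot: [[-0.002, 0.998, -0.056], [0.001, -0.056, -0.998], [-1.0, -0.002, -0.001]]
contact_force: [0.5, 0.0, -0.8]
grip_width: 0.2
```

Call:
carry_out(steps=[[[0,0,0],0,1],[[0,0,0],0,1],[[0,0,0],0,1],[[0,0,0],0,1],[[0,0,0],0,1],[[0,0,0],0,1],[[0,0,0],0,1],[[0,0,0],0,1],[[0,0,0],0,1],[[0,0,0],0,1]])

```text
t: 84.9
ee_pos: [0.6233, 0.2423, 0.2408]
ee_rot: [[0.0, 0.998, -0.06], [-0.0, -0.06, -0.998], [-1.0, 0.0, 0.0]]
contact_force: [-0.2, -0.2, -1.1]
grip_width: 0.192
```

```bash
python3 -c "
from h import *
print(monitor.observe()['grip_width']);plan([.6240,.2487,.195])"
```

```text
0.19203654841549675
t 84.9 at [0.6233 0.2423 0.2408] yaw -3.43
10 x [[0.46, 0.0, -0.06], 0.0]
```

Call:
carry_out(steps=[[[0.5,0.03,-0.2],0,1],[[1,0,-0.24],0,1],[[1,0,-0.2],0,1],[[1,0,0],0,1],[[1,0,0],0,1],[[0.3,0,0],0,1],[[0,0,0],0,1],[[0,0,0],0,1],[[0,0,0],0,1],[[0,0,0],0,1]])

```text
t: 85.9
ee_pos: [0.6243, 0.2487, 0.1935]
ee_rot: [[0.001, 0.998, -0.06], [0.0, -0.06, -0.998], [-1.0, 0.001, -0.0]]
contact_force: [-0.6, 0.4, -0.4]
grip_width: 0.198
```

```bash
python3 -c "
from h import *
s,p,d,M=wcam(); show('pics/w28c.png',p,200,180,160,180,3.3); plan([.6240,.2487,.1315])"
```

```text
t 85.95 at [0.6243 0.2487 0.1934] yaw -3.43
10 x [[0.62, -0.0, 0.0], 0.0]
```

View pics/w28c.png

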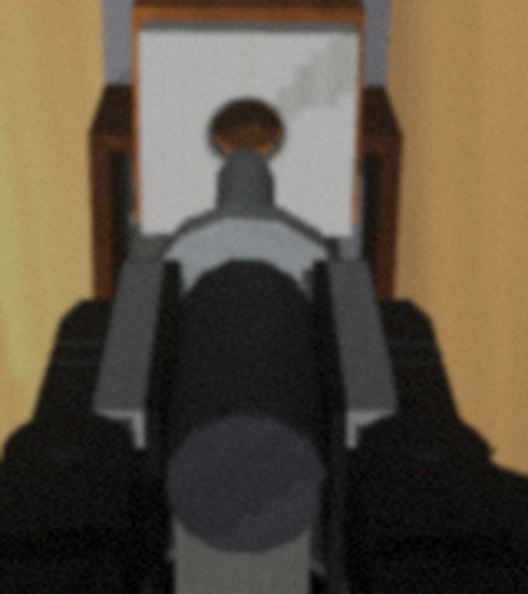

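Aligned like at the block (hole at crop x 246, pin x 246). Inserting.

Call:
carry_out(steps=[[[0.6,0,0],0,1],[[0.7,0,0],0,1],[[0.7,0,0],0,1],[[0.7,0,0],0,1],[[0.7,0,0],0,1],[[0.7,0,0],0,1],[[0.7,0,0],0,1],[[0.7,0,0],0,1],[[0.4,0,0],0,1],[[0,0,0],0,1]])

```text
t: 86.95
ee_pos: [0.6235, 0.2485, 0.1328]
ee_rot: [[-0.002, 0.998, -0.06], [-0.0, -0.06, -0.998], [-1.0, -0.001, 0.0]]
contact_force: [0.2, 0.7, -0.5]
grip_width: 0.198
```

Call:
carry_out(steps=[[[0.2,0,0],0,1],[[0.2,0,0],0,1],[[0,0,0],0,1],[[0,0,0],0,1],[[0,0,0],0,1],[[0,0,0],0,1],[[0,0,0],0,1],[[0,0,0],0,1],[[0,0,0],0,1],[[0,0,0],0,1]])

```text
t: 87.95
ee_pos: [0.6248, 0.2487, 0.131]
ee_rot: [[0.002, 0.998, -0.06], [0.0, -0.06, -0.998], [-1.0, 0.002, -0.0]]
contact_force: [0.2, -1.2, 6.1]
grip_width: 0.199
```

Call:
carry_out(steps=[[[0,0,0],0,0.5],[[0,0,0],0,0],[[0,0,0],0,0],[[0,0,0],0,0],[[0,0,0],0,0],[[-2,0,0],0,0],[[-3,0,0],0,0],[[-4,0,0],0,0],[[-4,0,0],0,0],[[-2,0,0],0,0]])

```text
t: 88.95
ee_pos: [0.6253, 0.249, 0.2848]
ee_rot: [[0.006, 0.998, -0.06], [0.001, -0.06, -0.998], [-1.0, 0.006, -0.002]]
contact_force: [0.2, -0.1, 1.0]
grip_width: 1.0
```

```bash
python3 -c "
from h import *
for i in range(6): vision.camera('top')
s,p,d,M=wcam(); cv2.imwrite('pics/w29.png',p);np.save('pics/w29M.npy',M);print(s['ee_pos'],s['grip_width'],s['contact_force'])"
```

```text
[0.62300883 0.24845129 0.2771881 ] 0.9993603925197737 [ 0.24347634 -0.38762516  0.98959086]
```

View pics/w29.png

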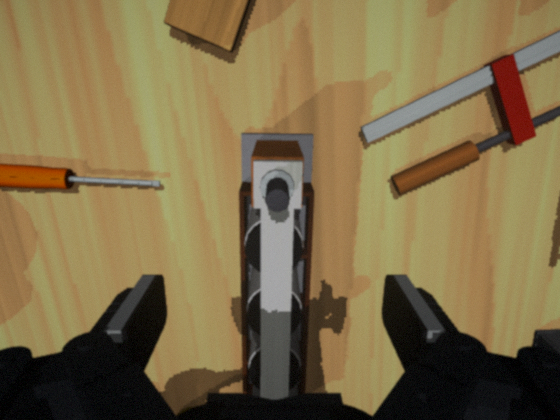

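Call:
carry_out(steps=[[[-1,-1,0],0,0],[[-1,-2,0],0,0],[[-1,-3,0],0,0],[[0,-3,0],0,0],[[0,-3,0],0,0],[[0,-3,0],0,0],[[0,-3,0],0,0],[[0,-3,0],0,0],[[0,-2,0],0,0],[[0,-1,0],0,0]])

```text
t: 90.3
ee_pos: [0.3825, 0.2632, 0.31]
ee_rot: [[0.0, 0.998, -0.059], [0.0, -0.059, -0.998], [-1.0, -0.0, -0.0]]
contact_force: [0.3, -0.2, 0.7]
grip_width: 0.998
```

```bash
python3 -c "
from h import *
t,_=vision.camera('top'); show('pics/top9c.png',t,140,85,290,200,2.7);cv2.imwrite('pics/top9.png',t)
t,_=vision.camera('side'); show('pics/side9c.png',t,170,120,200,200,3)"
```

```text
(no output)
```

View pics/top9c.png

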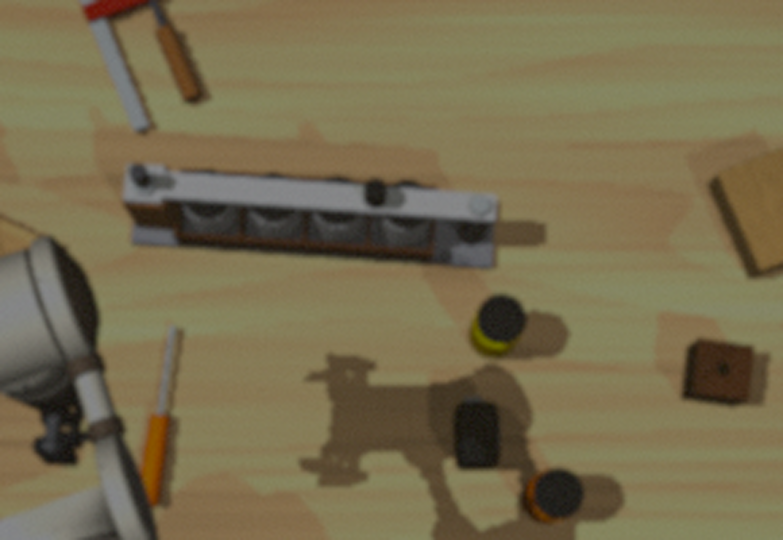

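View pics/side9c.png

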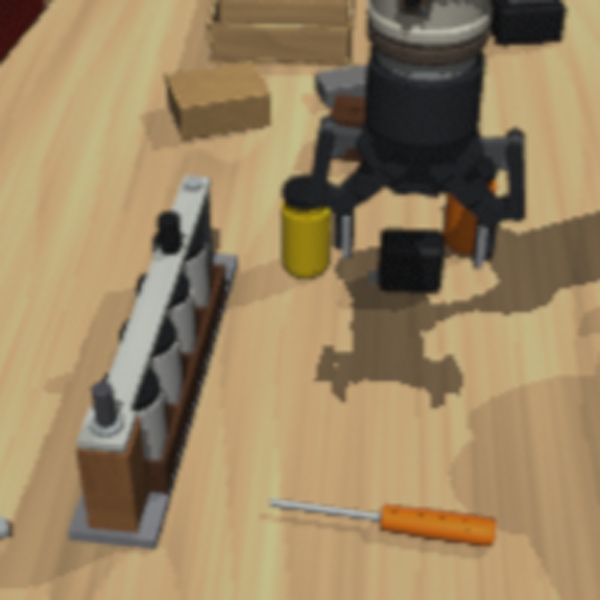

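The last pictures show the bar shut, the pin home with its collar on the bar, four tubs in the bays and the bystanders in place. Handing in.

```bash
python3 -c "
from bench import hand_in
print(hand_in())"
```

```text
the job is handed in; nothing more can be done
None
```

The job is done and was handed in at about 90 s of the 210 s allowed; `hand_in` reports no verdict.

**What I did, in order**
- I pulled the pin and stood it fully down in the block: the TCP stopped 60 mm lower than at the rack, with about 4 N of resistance. I then swung the bar open to roughly 83°.
- All four white tubs were present. I put them upright into the four bays. One had been knocked a few centimetres aside during the run; I found its new position before picking it up.
- I pressed every lid until it stopped. The fingertips ended at 108.3 to 108.6 mm above the bench (home is 108 mm) with 19 to 32 N on the wrist.
- I swung the bar to its stop, which pushed back with about 16 N. The bar's end hole was then within about 0.5 mm of where I had measured it at the start.
- I pushed the pin back through the bar into the post. It stopped at 131.0 mm, against 131.1 mm expected, with about 6 N.

**Last checks**
- The final top, side and wrist pictures show the bar shut, the pin's collar on the bar and four tubs in the bays. The yellow and orange look-alikes and the other bystanders in view had not moved. The gripper was open and clear of everything.
- **Camera disagreement:** the top camera read 3 to 5 mm off the wrist camera, and 6 to 7 mm at the knocked tub. I relied on the wrist camera and contact readings instead.
- **Floor contact:** two tubs met the bay floor with brief forces of up to about 14 N while being set down; both stood upright afterwards.

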